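Adjust a microscope focus brake through the access slot

ROBOT

A 6-joint arm with a two-finger parallel gripper is mounted at the origin on the work surface. World frame = base frame: x ahead of the robot, y to its left, z up, the work surface at z = 0. Lengths are in mm, angles in rad, forces in N, time in s.
With the tool pointing down it reaches from about 350 to 975 mm from the base axis. Payload 7.1 kg.
Tool frame: the origin (TCP) lies between the finger pads; the fingertips stand 8 mm ahead of it and the grasp point (between the pads) lies 11 mm behind it; x points along the fingers, y is the direction in which the jaws open and shut, and the axes are right-handed (so a half turn about x gives the same grasp; the last joint's range is limited). The gripper opens to 88 mm and grips with 3 to 60 N. Pads are 20 mm wide; open, the fingers measure 115 mm over their backs; the gripper's body (75 mm by 178 mm) begins 61 mm behind the grasp point.
Start: joints at [1.153, 0.423, 1.63, -0, 1.089, -0.019], TCP at [242.663, 575.951, 230.675] pointing down, gripper open.
Joint ranges: [-3, 3], [-0.9, 2.11], [0.09, 2.58], [-1.31, 4.45], [0.11, 2.69], [-2.54, 2.54]. Speed limits (rad/s): [2.39, 2.39, 3.01, 3.14, 3.14, 3.14].

INTERFACE

Orientations are given as a rotation vector (axis times angle).
In Python, from workcell import ctrl gives the robot as it stands.
- The arm moves only by the tool apply_moves, never from a script. Its argument "increments" is a list of rows, each an object with "gripper": the opening in per cent of the stroke, from 0 (shut) to 100 (fully open); "delta_pos": the shift along the tool's x, y, z in cm, a list of three; "dr": the turn, a rotation vector about the tool's x, y, z in rad, a list of three. In form: [{"gripper": gripper, "delta_pos": [dx, dy, dz], "dr": [ax, ay, az]}, ...]. A call has exactly 5 rows; each row shifts and turns the commanded pose from where the row before left it, along the tool's axes as they then stand; what a row does not reach is not made up. A row lasts 1/12 s, in which the tool goes at most 41.7 mm and 7.16 degrees, less where a joint would pass 70% of its speed; a pose out of reach is approached as far as the arm can. A call with a gripper value outside its range is refused whole. The fingers move at their own pace and stop on an object; the grip force is fixed at half the most. Time passes only in rows, so rows that do not move let the fingers close, or fill a call up. It gives the time, the measured TCP pose, the force and the opening at its end, in the units of the state.
- ctrl.get_obs(): the state, without advancing time (a new reading comes with each control period).
- ctrl.get_image(name): name is "scene" or "top"; returns a dict with "img" (384x512x3 uint8, red, green, blue), "range_z" (384x512 float32, mm along the optical axis (not along the pixel's ray), 0 where there is no reading), "mtx" (3x3 intrinsics, pixels), "rvec" (rotation vector, rad) and "tvec" (3), from world to camera coordinates, as OpenCV has them. Camera axes: x right, y down, z forward; pixel columns grow to the right and rows downward; lengths in mm; the calibration is good to about 2 mm. A picture is of the moment at which its call begins.
- ctrl.close_job(): hands the job in, once; it reports no verdict.
The state is a dict: "t": time; "qpos": joint angles; "qvel": joint speeds; "joint_torque": joint torques, N m; "ee_pos": TCP position; "orientation": TCP orientation; "ft_force": force on the tool from outside, world axes, zero at the start; "moment": the same for the moment, N m; "width": finger opening in mm.
Only numpy, scipy, OpenCV 4.12 (cv2) and the standard library are available. Lean on these libraries where they do the work, as an engineer would, in place of code of your own. Each camera call takes 0.05 s, during which the arm holds its last target. There are 200 camera calls.

TASK

Take the orange adjusting key from its blue stand, work it down through the slot in the cover of the focus drive unit and, tooth by tooth, gently advance the star wheel under it in the direction of the yellow arrow until the red pointer stands upright in the green mark (do not run well past it). Then put the key fully back in its stand and let go. Never press hard on the unit with the key, keep the hand and arm off it, and leave the bottle, slide box and beaker where they are.

Things in the scene. Friction and masses are not known exactly. Their poses are not given: they have to be found in the camera images.
- unit: Focus drive unit, fixed: off-white housing 130 (x) x 104 (y) mm on a base plate 150 x 112 mm; dark cover plate 4 mm thick, its top face 86 mm above the table; focus knobs on the -y side, out to y = -88 mm. Origin: centre of the underside; +x is the direction of the yellow arrow, z up. Delicate: up to 20 N from the key is harmless, over 30 N, or over 3 N from hand or arm, spoils it
- slot (a point): Centre of the access slot, at the level of the cover's top face, axes as the unit's. The slot is 32 mm long in x and 15 mm wide in y. Under it the teeth's tips pass 6 mm, and the wheel's root surface 18 mm, below the cover's top face. The wheel's axle is sprung: pressed down on a tooth it yields up to 3 mm at about 3 N/mm, then is hard
- axle (a point): Centre of the brass star wheel under the slot (44 mm above the table), axes as the unit's; turns about y. 12 T-shaped teeth 30 degrees apart, stem 5 mm, head 10 mm thick and 3 mm high (gap between heads 9 mm), 12 mm wide in y; tip radius 36, root 24 mm. Where they stand is not measured nor tied to the pointer: find a gap by feel. A tooth pushed to +x advances the wheel; friction (about 7 N at a tooth) holds it
- gauge (a point): Middle of the top edge of the pointer gauge on the unit's +y side: white plate with a green mark 22 mm wide at its top middle and a red pointer 58 mm long (from the axle) in front of it, closed under a clear window that reaches from y = 52 to 72 mm and is 112 mm high; the pointer cannot be touched
- dial (a joint): Pointer angle, rad: 0 = red pointer upright at the middle of the green mark; negative = leaning to the unit's -x. It is fixed to the star wheel's shaft and turns with it: +0.524 for each tooth. Starts 2.2 to 3.5 teeth below 0. The green mark spans about +-0.19
- key: Adjusting key, 90 to 145 g, standing upright in its stand: a flat steel blade 4.5 (x) x 10 (y) mm, 62 mm long, below a square orange handle 24 x 24 x 60 mm. Origin: the middle of the blade's tip; z up along the key; handle from z = 62 to 122 mm. Its x is the blade's thin direction and lies along the stand's x
- key_tip (a point): The middle of the blade's tip (the key's origin)
- stand: Blue stand block, fixed, 70 (x) x 60 (y) x 66 mm high, with one upright hole 9 (x) x 15 (y) mm, chamfered 2 mm, 63 mm deep, in the middle of its top. Origin: centre of the underside. The key's handle rests on the top, blade in the hole, tip 4 mm above the table
- bottle: Bystander: glass bottle with blue cap, 60 mm diameter, 140 mm high. Origin: centre of the underside
- slidebox: Bystander: red slide box 80 x 95 x 30 mm. Origin: centre of the underside
- beaker: Bystander: open glass beaker, 68 mm diameter, 75 mm high. Origin: centre of the underside
There are look-alikes about, which are no part of the job. Several things look just like the key: the one meant starts nearest to the robot's base.

How it is judged:
By the outcome, as a careful person would: the job done as asked, in the order asked, and still so for the second after the job is handed in, with the robot touching nothing.
It also fails if it takes over 72 s, if anything falls off the work surface, if the arm or the gripper's body presses on something with over 40 N, if the wrist force passes 120 N, or if a joint passes its speed limit or range.

## Working session

There is one attempt and no reset: what is moved stays moved. The work goes in short steps, Python scripts to look and compute and a tool call to move; the robot and the scene stay as the last step left them, time stands still between calls to the robot, and variables do not carry over. Pictures are saved under pics/ and viewed, about 8 in all and at most 12, crops included, and the job is handed in when it is done.

Besides the shell and the picture viewer there is one more tool, called by a JSON object that holds its "op" and its "data". apply_moves: Moves the arm, as the interface text tells. Its arguments: {"type":"object","properties":{"increments":{"type":"array","items":{"type":"object","properties":{"gripper":{"type":"number"},"delta_pos":{"type":"array","items":{"type":"number"}},"dr":{"type":"array","items":{"type":"number"}}}}}},"required":["increments"]}

```bash
mkdir -p pics; ls; cat > h.py <<'E'
import numpy as np, cv2, pickle, sys
from workcell import ctrl
def grab(n):
    d=ctrl.get_image(n); pickle.dump(d,open(f'pics/{n}.pkl','wb')); return d
def load(n): return pickle.load(open(f'pics/{n}.pkl','rb'))
def save(n,img): cv2.imwrite(f'pics/{n}.png',img[:,:,::-1])
def cloud(d):
    R,_=cv2.Rodrigues(np.array(d['rvec'],float)); t=np.array(d['tvec'],float).reshape(3)
    K=np.array(d['mtx']); z=d['range_z'].astype(float); v,u=np.mgrid[:z.shape[0],:z.shape[1]]
    c=np.stack([(u-K[0,2])/K[0,0]*z,(v-K[1,2])/K[1,1]*z,z],-1)
    W=(c-t)@R; W[z==0]=np.nan; return W
def ray(d,u,v,h):
    R,_=cv2.Rodrigues(np.array(d['rvec'],float)); t=np.array(d['tvec'],float).reshape(3)
    K=np.array(d['mtx']); c=-R.T@t; r=R.T@np.array([(u-K[0,2])/K[0,0],(v-K[1,2])/K[1,1],1])
    return c+r*(h-c[2])/r[2]
def proj(d,P):
    return cv2.projectPoints(np.array(P,float).reshape(-1,1,3),np.array(d['rvec'],float),np.array(d['tvec'],float),np.array(d['mtx']),None)[0].reshape(-1,2)
E
python3 - <<'E'
from h import *
for n in('scene','top'):
    d=grab(n); save(n,d['img']); R,_=cv2.Rodrigues(np.array(d['rvec'],float)); print(n,-R.T@np.array(d['tvec'],float).reshape(3),d['mtx'][0][0])
print(ctrl.get_obs())
E
```

```text
pics
scene [985.82754279 580.76961524 895.64515889] 483.9395125015046
top [531.42346617  13.63933237 781.61868695] 391.2306967398693
{'t': 0.1, 'qpos': array([ 1.15300979e+00,  4.23756965e-01,  1.63061428e+00, -4.38639014e-05,
        1.08857877e+00, -1.90003459e-02]), 'qvel': array([ 0.00133818,  0.00037349, -0.00458944,  0.00022529,  0.00015124,
        0.00100975]), 'joint_torque': array([ 2.76377650e-04, -5.45611095e+01, -2.74324375e+01,  6.46306342e-02,
        1.87599793e-02, -1.91204117e-05]), 'ee_pos': array([242.47635695, 575.51635704, 229.9837957 ]), 'orientation': array([ 0.31177209,  1.54832325, -0.31387829]), 'ft_force': array([0.37349339, 0.2195133 , 0.17157681]), 'moment': array([-0.01555295, -0.01698071,  0.04974254]), 'width': 87.80823739439774}
```

View pics/scene.png

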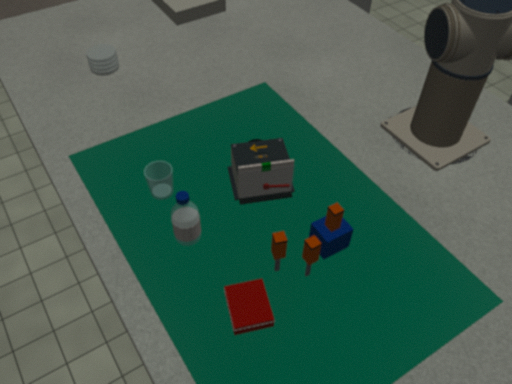

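View pics/top.png

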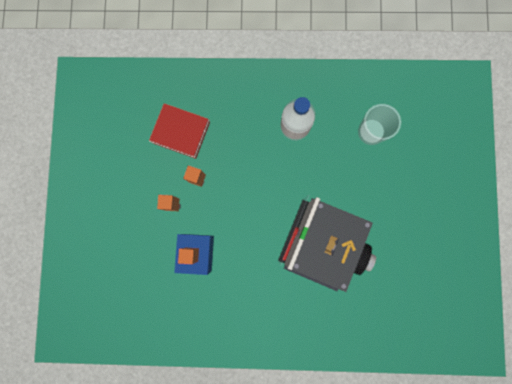

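Scene: orange handles at (335,216) on the blue stand, (279,245) and (312,250) loose. Top: (187,256) on the stand, (193,175) and (166,202) loose. The stand one has the smallest x and is nearest the base. The unit's arrow is at top (348,251) and the slot at (331,245). The pointer leans about -90°. I'll measure next and check with a close crop.

```bash
python3 - <<'E'
from h import *
d=load('top'); W=cloud(d); im=d['img'].astype(int); r,g,b=im[...,0],im[...,1],im[...,2]
hsv=cv2.cvtColor(d['img'],cv2.COLOR_RGB2HSV)
def rep(name,m):
    m=m.astype(np.uint8); n,l,s,c=cv2.connectedComponentsWithStats(m)
    for i in range(1,n):
        if s[i,4]<12: continue
        p=W[l==i]; print(name,s[i,4],c[i].round(1),'W',np.nanmedian(p,0).round(1),'zmax',np.nanpercentile(p[:,2],95).round(1),end=' ')
        k=cv2.findContours((l==i).astype(np.uint8),0,2)[0][0]; q=cv2.minAreaRect(k); print('rect',np.round(q[0],1),np.round(q[1],1),round(q[2],1))
H,S,V=hsv[...,0],hsv[...,1],hsv[...,2]
rep('orange',(H>4)&(H<14)&(S>180)&(V>120)); rep('yellow',(H>=14)&(H<30)&(S>120)&(V>90))
rep('stand',(H>105)&(H<130)&(S>120)); 
z=W[...,2]; x=W[...,0]
u=np.zeros(z.shape,bool); u[190:300,275:390]=1
rep('cover',u&(z>80)&(z<92)&(V<110)&(S<90))
rep('coverdepth',u&(z>78)&(z<95))
rep('standdepth',(np.indices(z.shape)[1]<230)&(np.indices(z.shape)[0]>225)&(z>58)&(z<74))
rep('handledepth',(np.indices(z.shape)[1]<230)&(np.indices(z.shape)[0]>140)&(z>110))
a=cv2.resize(d['img'][190:300,270:390],None,fx=5,fy=5,interpolation=2)
c=cv2.resize(d['img'][160:290,145:230],None,fx=2.3,fy=2.3,interpolation=2)
o=np.zeros((550,800,3),np.uint8); o[:550,:600]=a; o[:c.shape[0],600:600+c.shape[1]]=c[:, :200]
save('crop1',o)
E
```

```text
yellow 87 [330.5 244.5] W [ 510.7 -110.1   76.4] zmax 82.1 rect [330.4 244.6] [ 5.6 16.7] 21.8
yellow 122 [347.3 248.9] W [ 506.4 -136.5   87.5] zmax 89.2 rect [345.1 250.2] [13.  21.6] 42.5
stand 197 [301.5 105.3] W [743.1 -50.6 140.3] zmax 142.1 rect [301.5 105.5] [15. 15.] 90.0
stand 935 [195.2 253.5] W [491.1 128.5  66.9] zmax 68.8 rect [193.5 253.9] [35.2 38.1] 3.6
cover 3859 [331.8 245.9] W [ 507.7 -109.1   86.8] zmax 88.7 rect [332.5 246.1] [57.8 74.8] 21.8
coverdepth 4251 [332.  245.9] W [ 507.8 -110.8   86.8] zmax 88.8 rect [332.1 246. ] [58.9 75. ] 21.8
coverdepth 19 [298.5 237. ] W [521.8 -52.   86.3] zmax 94.0 rect [298.5 237. ] [ 0.9 19.3] 21.0
coverdepth 19 [290.4 257. ] W [486.4 -38.1  86.3] zmax 93.9 rect [290.4 257. ] [ 0.7 19.3] 21.8
standdepth 1009 [193.1 253.8] W [490.  133.4  67. ] zmax 69.0 rect [191.9 254.2] [33.7 39.4] 3.9
handledepth 223 [192.1 174.2] W [625.4 133.3 122.7] zmax 124.4 rect [192.1 174.2] [15.5 14.2] 18.4
handledepth 234 [165.1 201.9] W [576.7 177.5 122.8] zmax 124.6 rect [165. 202.] [14. 16.] 90.0
handledepth 243 [186.  256.1] W [487.2 137.6 126.7] zmax 128.8 rect [186.  256.5] [15. 16.] 90.0
```

View pics/crop1.png

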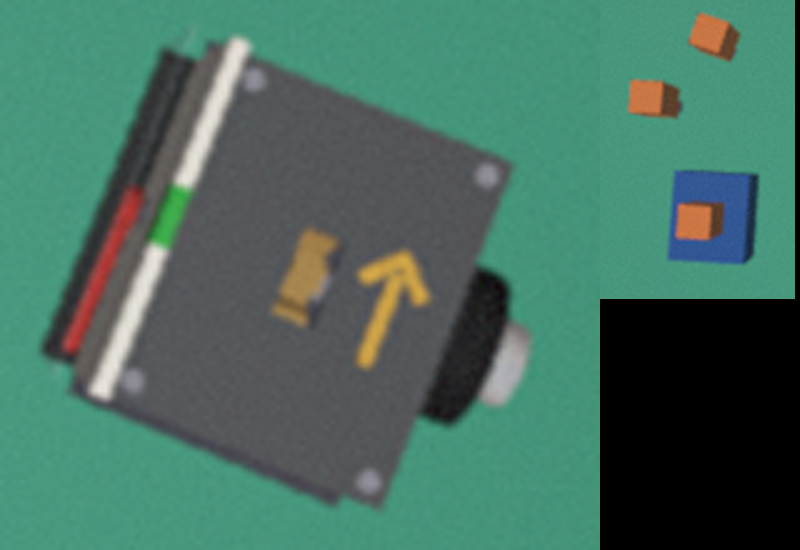

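Top crop: the chosen key (187,256) stands in the stand with its handle top at 126 mm. The slot is near (331.5,245.5), the arrow points up and to the right, and the pointer lies flat. Next, precise poses.

```bash
python3 - <<'E'
from h import *
def rect(d,m,h,name):
    n,l,s,c=cv2.connectedComponentsWithStats(m.astype(np.uint8)); i=1+np.argmax(s[1:,4])
    m=cv2.morphologyEx((l==i).astype(np.uint8),cv2.MORPH_OPEN,np.ones((3,3)))
    k=max(cv2.findContours(m,0,1)[0],key=len).reshape(-1,2)
    P=np.array([ray(d,u,v,h)[:2] for u,v in k],np.float32); q=cv2.minAreaRect(P)
    B=cv2.boxPoints(q); e=B[1]-B[0]; f=B[2]-B[1]
    print(name,'c',np.round(q[0],1),'e',np.linalg.norm(e).round(1),np.degrees(np.arctan2(e[1],e[0])).round(1),'f',np.linalg.norm(f).round(1),np.degrees(np.arctan2(f[1],f[0])).round(1))
for n in('top','scene'):
    d=load(n); W=cloud(d); z=W[...,2]; x=W[...,0]; y=W[...,1]; V=d['img'].max(2).astype(int); S=V-d['img'].min(2)
    box=lambda a,b,c,e:(x>a)&(x<b)&(y>c)&(y<e)
    cov=box(410,610,-190,-20)&(z>82)&(z<92)&(V<120)&(S<45)
    rect(d,cov,86,n+' cover')
    D=np.isfinite(z)
    st=box(430,550,80,190)&(z>61)&(z<72); rect(d,st,66,n+' stand')
    rect(d,box(450,520,100,170)&(z>121),126,n+' handle')
    # slot: uncovered pixels inside cover centre
    cc=proj(d,[[508,-110,86]])[0]; vv,uu=np.indices(z.shape)
    k=np.hypot(uu-cc[0],vv-cc[1])<14
    rect(d,k&((z<82)|(S>45)),86,n+' slot')
    print(cc)
    h=cv2.cvtColor(d['img'],cv2.COLOR_RGB2HSV)
    g=box(420,620,-100,0)&(h[...,0]>50)&(h[...,0]<72)&(h[...,1]>150)&(z>95); 
    print('green',np.nanmean(W[g],0),g.sum())
    rd=box(420,620,-110,0)&((h[...,0]<5)|(h[...,0]>174))&(h[...,1]>130); print('red',rd.sum(), np.nanmean(W[rd],0))
E
```

```text
top cover c [ 508.2 -111.2] e 130.1 -21.4 f 100.2 68.6
top stand c [486.9 138.9] e 70.2 -2.0 f 60.8 88.0
top handle c [487.2 138.7] e 25.1 -88.7 f 23.0 1.3
top slot c [ 508.9 -109.3] e 31.5 -20.5 f 14.4 69.5
[331.56645775 245.68340243]
green [529.39049052 -57.41690992 113.17037651] 34
red 104 [509.01259537 -39.30193881  60.92508072]
scene cover c [ 505.6 -123.3] e 131.2 -21.5 f 78.3 68.5
scene stand c [490.  139.6] e 74.7 -2.5 f 63.7 87.5
scene handle c [490.  138.9] e 27.0 -89.5 f 27.9 0.5
scene slot c [ 507.4 -139.6] e 19.7 -31.9 f 14.2 58.1
[261.47075905 155.26187903]
green [533.0290746  -54.86924645 110.03540657] 54
red 63 [517.93140918 -35.84175433  53.05728898]
```

```bash
cat >> h.py <<'E'
from scipy.spatial.transform import Rotation as Ro
def goal(yaw_deg):  # tool x down, tool y along yaw direction
    a=np.radians(yaw_deg); x=np.array([0,0,-1.]); y=np.array([np.cos(a),np.sin(a),0]); return np.stack([x,y,np.cross(x,y)],1)
def to(pos,yaw):
    o=ctrl.get_obs(); R=Ro.from_rotvec(o['orientation']).as_matrix(); G=goal(yaw)
    dr=Ro.from_matrix(R.T@G).as_rotvec(); dp=R.T@(np.array(pos)-o['ee_pos'])/10; dg=G.T@(np.array(pos)-o['ee_pos'])/10
    print('t',o['t'],'pos',o['ee_pos'].round(2),'toolY yaw',np.degrees(np.arctan2(R[1,1],R[0,1])).round(2),'tilt',R[2].round(4),'w',round(o['width'],1),'F',o['ft_force'].round(2),'M',o['moment'].round(3))
    print('q',o['qpos'].round(3)); print('dr',dr.round(4),'dpos_cm now-axes',dp.round(3),'goal-axes',dg.round(3))
E
python3 - <<'E'
from h import *
to([488,138.8,180],-2); to([488,138.8,180],178)
E
```

```text
t 0.1 pos [242.48 575.52 229.98] toolY yaw 67.15 tilt [-1.     -0.0014  0.    ] w 87.8 F [0.37 0.22 0.17] M [-0.016 -0.017  0.05 ]
q [ 1.153  0.424  1.631 -0.     1.089 -0.019]
dr [1.2069e+00 8.0000e-04 1.2000e-03] dpos_cm now-axes [  5.041 -30.705  39.583] goal-axes [ 4.998 26.062 42.788]
t 0.1 pos [242.48 575.52 229.98] toolY yaw 67.15 tilt [-1.     -0.0014  0.    ] w 87.8 F [0.37 0.22 0.17] M [-0.016 -0.017  0.05 ]
q [ 1.153  0.424  1.631 -0.     1.089 -0.019]
dr [-1.9347e+00 -1.3000e-03  9.0000e-04] dpos_cm now-axes [  5.041 -30.705  39.583] goal-axes [  4.998 -26.062 -42.788]
```

{"op": "apply_moves", "data": {"increments": [{"gripper": 100,"delta_pos": [0,0,0],"dr": [0.1,0,0]},{"gripper": 100,"delta_pos": [0,0,0],"dr": [0.1,0,0]},{"gripper": 100,"delta_pos": [0,0,0],"dr": [0.1,0,0]},{"gripper": 100,"delta_pos": [0,0,0],"dr": [0.1,0,0]},{"gripper": 100,"delta_pos": [0,0,0],"dr": [0.1,0,0]}]}}

```text
t: 0.52
ee_pos: [242.5, 575.6, 230.2]
orientation: [0.705, 1.453, -0.706]
ft_force: [0.5, 0.8, 0.2]
width: 87.6
```

{"op": "apply_moves", "data": {"increments": [{"gripper": 100,"delta_pos": [0,0,0],"dr": [0.1,0,0]},{"gripper": 100,"delta_pos": [0,0,0],"dr": [0.1,0,0]},{"gripper": 100,"delta_pos": [0,0,0],"dr": [0.1,0,0]},{"gripper": 100,"delta_pos": [0,0,0],"dr": [0.1,0,0]},{"gripper": 100,"delta_pos": [0,0,0],"dr": [0.1,0,0]}]}}

```text
t: 0.93
ee_pos: [242.5, 575.6, 230.2]
orientation: [1.084, 1.283, -1.086]
ft_force: [0.2, 0.0, -0.2]
width: 87.8
```

{"op": "apply_moves", "data": {"increments": [{"gripper": 100,"delta_pos": [0,0,0],"dr": [0.1,0,0]},{"gripper": 100,"delta_pos": [0,0,0],"dr": [0.1,0,0]},{"gripper": 100,"delta_pos": [0.1,1.0,1.6],"dr": [0,0,0]},{"gripper": 100,"delta_pos": [0.3,1.7,2.8],"dr": [0,0,0]},{"gripper": 100,"delta_pos": [0.3,1.7,2.8],"dr": [0,0,0]}]}}

```text
t: 1.35
ee_pos: [284.5, 502.2, 223.2]
orientation: [1.228, 1.197, -1.229]
ft_force: [1.1, 0.6, -0.9]
width: 87.6
```

{"op": "apply_moves", "data": {"increments": [{"gripper": 100,"delta_pos": [0.3,1.7,2.8],"dr": [0,0,0]},{"gripper": 100,"delta_pos": [0.3,1.7,2.8],"dr": [0,0,0]},{"gripper": 100,"delta_pos": [0.3,1.7,2.8],"dr": [0,0,0]},{"gripper": 100,"delta_pos": [0.3,1.7,2.8],"dr": [0,0,0]},{"gripper": 100,"delta_pos": [0.3,1.7,2.8],"dr": [0,0,0]}]}}

```text
t: 1.77
ee_pos: [366.0, 358.8, 208.3]
orientation: [1.229, 1.196, -1.23]
ft_force: [0.1, 0.0, -0.3]
width: 87.8
```

```bash
python3 -c "
from h import *
to([488,138.8,180],-2)"
```

```text
t 1.7667 pos [365.96 358.84 208.32] toolY yaw -1.59 tilt [-1.e+00 -4.e-04  4.e-04] w 87.8 F [ 0.14  0.02 -0.3 ] M [-0.036  0.07   0.017]
q [ 0.752  0.289  1.895 -0.     0.959  0.78 ]
dr [0.0072 0.0004 0.0004] dpos_cm now-axes [ 2.836 12.811 21.656] goal-axes [ 2.832 12.964 21.564]
```

{"op": "apply_moves", "data": {"increments": [{"gripper": 100,"delta_pos": [0.2,1.6,2.7],"dr": [0.0072,0,0]},{"gripper": 100,"delta_pos": [0.2,1.6,2.7],"dr": [0,0,0]},{"gripper": 100,"delta_pos": [0.2,1.6,2.7],"dr": [0,0,0]},{"gripper": 100,"delta_pos": [0.2,1.6,2.7],"dr": [0,0,0]},{"gripper": 100,"delta_pos": [0.2,1.6,2.7],"dr": [0,0,0]}]}}

```text
t: 2.18
ee_pos: [441.4, 221.3, 198.4]
orientation: [1.235, 1.193, -1.235]
ft_force: [0.1, 0.5, 0.3]
width: 87.9
```

{"op": "apply_moves", "data": {"increments": [{"gripper": 100,"delta_pos": [0.4,1.6,2.7],"dr": [0,0,0]},{"gripper": 100,"delta_pos": [0.4,1.6,2.7],"dr": [0,0,0]},{"gripper": 100,"delta_pos": [0.4,1.6,2.7],"dr": [0,0,0]},{"gripper": 100,"delta_pos": [0.5,0,0],"dr": [0,0,0]},{"gripper": 100,"delta_pos": [0,0,0],"dr": [0,0,0]}]}}

```text
t: 2.6
ee_pos: [485.9, 138.8, 180.6]
orientation: [1.236, 1.192, -1.239]
ft_force: [-0.1, 0.1, 0.2]
width: 87.6
```

```bash
python3 -c "
from h import *
to([488,138.8,83],-2)
d=grab('scene'); i=d['img']; c=cv2.resize(i[150:300,240:400],None,fx=4,fy=4,interpolation=2); save('s2',c)"
```

```text
t 2.6 pos [485.91 138.84 180.61] toolY yaw -2.2 tilt [-1.e+00 -2.e-03  4.e-04] w 87.6 F [-0.05  0.15  0.24] M [-0.026  0.043 -0.018]
q [0.255 0.32  1.93  0.    0.894 0.293]
dr [-0.0036  0.0004  0.002 ] dpos_cm now-axes [ 9.76e+00  2.28e-01 -9.00e-03] goal-axes [ 9.761e+00  2.090e-01 -4.000e-03]
```

View pics/s2.png

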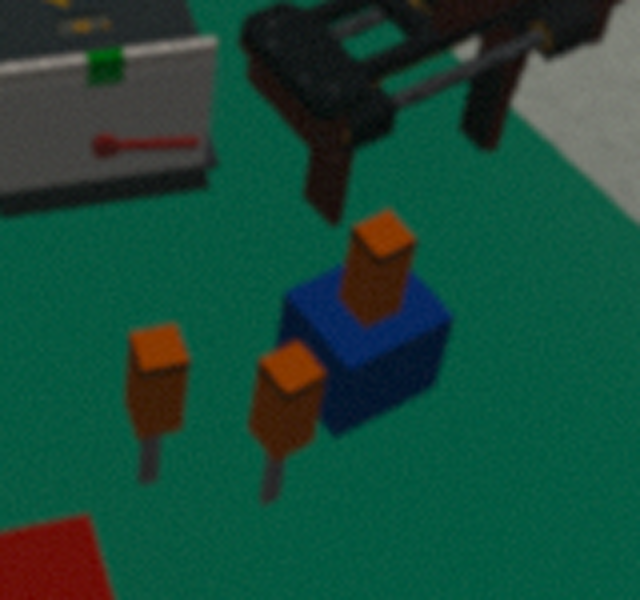

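Scene crop: open fingers straddle the chosen handle (crop 385,235) along x, and the pointer lies horizontal. Descending and gripping.

{"op": "apply_moves", "data": {"increments": [{"gripper": 100,"delta_pos": [2,0.2,0],"dr": [-0.003,0,0.002]},{"gripper": 100,"delta_pos": [2.5,0,0],"dr": [0,0,0]},{"gripper": 100,"delta_pos": [2.5,0,0],"dr": [0,0,0]},{"gripper": 100,"delta_pos": [2,0,0],"dr": [0,0,0]},{"gripper": 70,"delta_pos": [0.76,0,0],"dr": [0,0,0]}]}}

```text
t: 3.07
ee_pos: [486.1, 141.0, 81.8]
orientation: [1.23, 1.195, -1.233]
ft_force: [-0.3, 0.7, 0.4]
width: 84.2
```

{"op": "apply_moves", "data": {"increments": [{"gripper": 50,"delta_pos": [0,0,0],"dr": [0,0,0]},{"gripper": 35,"delta_pos": [0,0,0],"dr": [0,0,0]},{"gripper": 30,"delta_pos": [0,0,0],"dr": [0,0,0]},{"gripper": 28,"delta_pos": [0,0,0],"dr": [0,0,0]},{"gripper": 27,"delta_pos": [0,0,0],"dr": [0,0,0]}]}}

```text
t: 3.48
ee_pos: [489.1, 140.4, 85.2]
orientation: [1.235, 1.191, -1.23]
ft_force: [0.2, 0.0, -0.2]
width: 51.1
```

{"op": "apply_moves", "data": {"increments": [{"gripper": 24,"delta_pos": [0,0,0],"dr": [0,0,0]},{"gripper": 20,"delta_pos": [0,0,0],"dr": [0,0,0]},{"gripper": 10,"delta_pos": [0,0,0],"dr": [0,0,0]},{"gripper": 0,"delta_pos": [0,0,0],"dr": [0,0,0]},{"gripper": 0,"delta_pos": [0,0,0],"dr": [0,0,0]}]}}

```text
t: 3.9
ee_pos: [488.3, 140.0, 84.2]
orientation: [1.234, 1.192, -1.232]
ft_force: [-1.2, -0.1, 2.0]
width: 23.9
```

```bash
python3 -c "
from h import *
to([488,138.8,83],-2)"
```

```text
t 3.9 pos [488.35 140.03  84.18] toolY yaw -1.85 tilt [-1.     0.002  0.   ] w 23.9 F [-1.15 -0.08  1.99] M [-0.128  0.178  0.007]
q [ 2.560e-01  4.830e-01  1.976e+00 -1.000e-03  6.810e-01  2.890e-01]
dr [ 0.0026  0.     -0.002 ] dpos_cm now-axes [ 0.118 -0.031  0.124] goal-axes [ 0.118 -0.03   0.124]
```

{"op": "apply_moves", "data": {"increments": [{"gripper": 0,"delta_pos": [0,0,0],"dr": [0,0,0]},{"gripper": 0,"delta_pos": [-0.5,0,0],"dr": [0,0,0]},{"gripper": 0,"delta_pos": [-1,0,0],"dr": [0,0,0]},{"gripper": 0,"delta_pos": [-1.5,0,0],"dr": [0,0,0]},{"gripper": 0,"delta_pos": [-1.5,0,0],"dr": [0,0,0]}]}}

```text
t: 4.32
ee_pos: [487.9, 140.0, 129.8]
orientation: [1.233, 1.193, -1.232]
ft_force: [0.2, -0.1, 0.1]
width: 23.5
```

{"op": "apply_moves", "data": {"increments": [{"gripper": 0,"delta_pos": [-2,0,0],"dr": [0,0,0]},{"gripper": 0,"delta_pos": [-2,0,0],"dr": [0,0,0]},{"gripper": 0,"delta_pos": [-2,0,0],"dr": [0,0,0]},{"gripper": 0,"delta_pos": [-1.5,0,0],"dr": [0,0,0]},{"gripper": 0,"delta_pos": [0,0,0],"dr": [0.06,0,0]}]}}

```text
t: 4.73
ee_pos: [489.9, 140.6, 208.0]
orientation: [1.281, 1.16, -1.27]
ft_force: [-0.5, 0.9, -1.3]
width: 23.8
```

{"op": "apply_moves", "data": {"increments": [{"gripper": 0,"delta_pos": [0,0,0],"dr": [0.07,0,0]},{"gripper": 0,"delta_pos": [0,0,0],"dr": [0.07,0,0]},{"gripper": 0,"delta_pos": [0,0,0],"dr": [0.07,0,0]},{"gripper": 0,"delta_pos": [0,0,0],"dr": [0.07,0,0]},{"gripper": 0,"delta_pos": [0,0,0],"dr": [0,0,0]}]}}

```text
t: 5.15
ee_pos: [488.0, 140.1, 204.8]
orientation: [1.481, 1.007, -1.477]
ft_force: [-0.4, 0.3, -0.7]
width: 23.9
```

```bash
python3 -c "
from h import *
to([509.5,-110.7,205],-21.4)"
```

```text
t 5.15 pos [488.01 140.09 204.78] toolY yaw -21.47 tilt [-1.      0.0022 -0.001 ] w 23.9 F [-0.39  0.31 -0.74] M [-0.097  0.041  0.077]
q [ 2.560e-01  2.860e-01  1.909e+00 -1.000e-03  9.440e-01  6.310e-01]
dr [-0.0011 -0.001  -0.0022] dpos_cm now-axes [-1.8000e-02  1.1178e+01  2.2553e+01] goal-axes [-2.2000e-02  1.1152e+01  2.2566e+01]
```

{"op": "apply_moves", "data": {"increments": [{"gripper": 0,"delta_pos": [0,1.0,2.0],"dr": [0,0,0]},{"gripper": 0,"delta_pos": [0,1.5,3.0],"dr": [0,0,0]},{"gripper": 0,"delta_pos": [0,1.5,3.0],"dr": [0,0,0]},{"gripper": 0,"delta_pos": [0,1.5,3.0],"dr": [0,0,0]},{"gripper": 0,"delta_pos": [0,1.5,3.0],"dr": [0,0,0]}]}}

```text
t: 5.57
ee_pos: [502.3, -17.1, 204.7]
orientation: [1.477, 1.01, -1.474]
ft_force: [1.2, 0.3, -1.1]
width: 23.8
```

{"op": "apply_moves", "data": {"increments": [{"gripper": 0,"delta_pos": [0,1.5,3.0],"dr": [0,0,0]},{"gripper": 0,"delta_pos": [0,1.5,3.0],"dr": [0,0,0]},{"gripper": 0,"delta_pos": [0,1.15,2.33],"dr": [0,0,0]},{"gripper": 0,"delta_pos": [0.8,0,0],"dr": [0,0,0]},{"gripper": 0,"delta_pos": [0.8,0,0],"dr": [0,0,0]}]}}

```text
t: 5.98
ee_pos: [511.1, -109.6, 188.4]
orientation: [1.48, 1.007, -1.476]
ft_force: [-0.4, 0.2, -0.6]
width: 23.6
```

{"op": "apply_moves", "data": {"increments": [{"gripper": 0,"delta_pos": [0.8,0,0],"dr": [0,0,0]},{"gripper": 0,"delta_pos": [0.2,0,0],"dr": [0,0,0]},{"gripper": 0,"delta_pos": [0,0,0],"dr": [0,0,0]},{"gripper": 0,"delta_pos": [0,0,0],"dr": [0,0,0]},{"gripper": 0,"delta_pos": [0,0,0],"dr": [0,0,0]}]}}

```text
t: 6.4
ee_pos: [511.0, -107.8, 178.3]
orientation: [1.478, 1.009, -1.475]
ft_force: [0.6, 1.1, -1.5]
width: 23.9
```

```bash
python3 - <<'E'
from h import *
to([510,-108.5,176],-21.4)
d=grab('scene'); t=grab('top')
c=cv2.resize(d['img'][70:210,190:350],None,fx=5,fy=4.28,interpolation=2); save('s3',c)
E
```

```text
t 6.4 pos [ 511.04 -107.76  178.34] toolY yaw -21.24 tilt [-1.0e+00  2.1e-03 -7.0e-04] w 23.9 F [ 0.57  1.08 -1.54] M [-0.078  0.083  0.051]
q [-2.310e-01  3.440e-01  1.898e+00  1.000e-03  8.970e-01  1.400e-01]
dr [ 0.0027 -0.0007 -0.0021] dpos_cm now-axes [ 0.234 -0.07   0.107] goal-axes [ 0.234 -0.069  0.107]
```

View pics/s3.png

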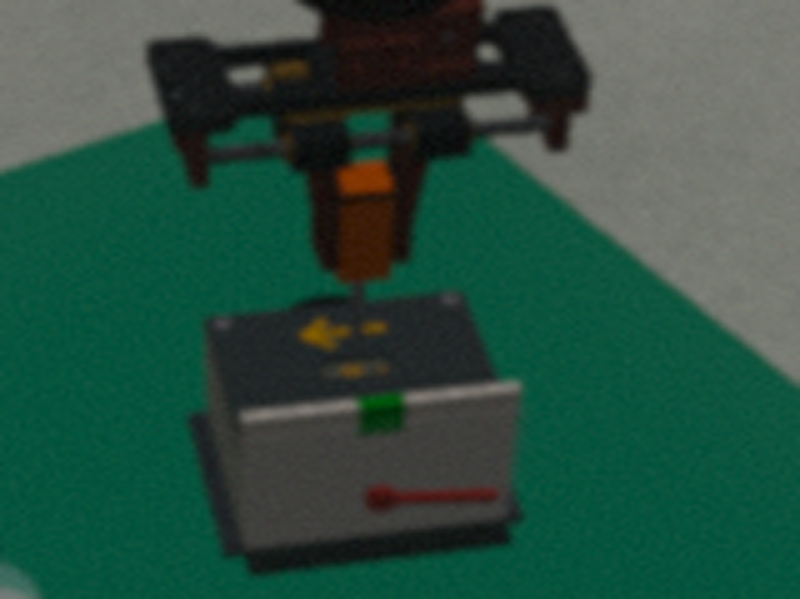

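Scene crop: the key hangs over the slot. The handle spans (365,180) to (365,275), the blade crosses the arrow, and the slot is at (355,370), i.e. px (261,156). Checking numerically.

```bash
python3 - <<'E'
from h import *
d=load('scene'); h=cv2.cvtColor(d['img'],cv2.COLOR_RGB2HSV); W=cloud(d)
m=(h[...,0]>10)&(h[...,0]<32)&(h[...,1]>80)&(h[...,2]>50); m[:152]=0;m[161:]=0;m[:,:240]=0;m[:,285:]=0
v,u=np.nonzero(m); print(u.min(),u.max(),v.min(),v.max())
for z in(86,80): print(z,ray(d,(u.min()+u.max())/2,(v.min()+v.max())/2,z).round(1))
T=np.array([511.04,-107.76,178.34])
print('proj slot',proj(d,[[509.5,-109.5,86],[509.5-14.9,-109.5+5.9,86],[509.5+14.9,-109.5-5.9,86]]))
g=d['img'].astype(float).mean(2)
print(g[128:166:1,254:272].astype(int))
o=(h[...,0]>2)&(h[...,0]<15)&(h[...,1]>170)&(h[...,2]>60); o[:100]=0;o[150:]=0;o[:,:240]=0;o[:,290:]=0
for vv in range(108,138,3):
    k=np.nonzero(o[vv])[0]; print(vv,k.min() if len(k) else None,k.max() if len(k) else None)
zt=T[2]-80.2
a=np.radians(-21.3); tz=np.array([np.sin(a),-np.cos(a),0])
for off in(0,1.2,2.5): 
    P=T+tz*off; print(off,proj(d,[P+[0,0,-80.2],P+[0,0,-18.2],P+[0,0,41.8]]).round(1).tolist(),P)
p=W[o]; print(np.nanmedian(p,0)); top=p[p[:,2]>np.nanpercentile(p[:,2],80)]; print(np.nanmean(top,0))
E
```

```text
258 267 155 157
86 [ 507.3 -106.6   86. ]
80 [ 503.8 -111.7   80. ]
proj slot [[261.06327858 155.61558901]
 [267.58635395 154.77968445]
 [254.51425069 156.45481928]]
[[ 24  16  13  23  26  30  32  31  34  33  27  29  32  27  22  17  14  26]
 [ 22  18  16  20  30  32  35  31  28  32  31  30  30  27  21  19  16  27]
 [ 23  19  14  22  25  26  31  27  28  26  33  28  31  29  26  25  25  33]
 [ 29  17  18  17  27  26  30  32  31  30  28  31  30  33  37  37  36  41]
 [ 33  27  20  26  26  30  30  28  30  33  31  32  31  32  47  46  51  48]
 [ 41  37  36  33  37  31  32  29  30  29  33  31  31  38  49  51  54  47]
 [ 48  52  48  40  32  32  30  27  34  33  35  37  38  40  50  50  53  48]
 [ 47  52  50  47  38  36  39  34  38  42  41  46  45  49  51  53  50  48]
 [ 49  54  48  48  45  46  42  38  41  46  52  51  47  50  50  48  49  50]
 [ 44  54  49  49  48  45  39  39  38  49  50  53  48  48  46  50  49  51]
 [ 40  44  39  40  39  44  44  40  39  46  51  52  48  51  49  53  51  48]
 [ 31  28  26  28  29  32  35  35  39  44  48  48  49  45  47  42  44  46]
 [ 20  20  21  25  23  28  34  36 
[... 1699 characters left out ...]
6  70  77  86  88  84  66  44  35  38  33  33  32  30  36  64  97]
 [ 94 100 107 111 117 115 112  85  54  31  29  30  28  28  31  28  47  70]
 [115 114 113 114 110 105 100  77  50  27  24  24  21  22  18  17  32  50]]
108 260 267
111 257 268
114 258 268
117 None None
120 265 265
123 266 266
126 264 264
129 259 263
132 263 264
135 None None
0 [[261.0, 152.6], [261.7, 132.9], [262.4, 112.1]] [ 511.04 -107.76  178.34]
1.2 [[260.9, 152.3], [261.6, 132.5], [262.2, 111.8]] [ 510.60409852 -108.87802947  178.34      ]
2.5 [[260.8, 151.9], [261.5, 132.2], [262.1, 111.4]] [ 510.13187192 -110.08922807  178.34      ]
[ 511.68979288 -104.15699093  221.47551316]
[ 515.82599832 -101.7826957   228.29114791]
```

{"op": "apply_moves", "data": {"increments": [{"gripper": 0,"delta_pos": [0.3,0,0.06],"dr": [0,0,0]},{"gripper": 0,"delta_pos": [0.3,0,0],"dr": [0,0,0]},{"gripper": 0,"delta_pos": [0.2,0,0],"dr": [0,0,0]},{"gripper": 0,"delta_pos": [0.1,0,0],"dr": [0,0,0]},{"gripper": 0,"delta_pos": [0,0,0],"dr": [0,0,0]}]}}

```text
t: 6.92
ee_pos: [510.4, -109.0, 168.8]
orientation: [1.479, 1.009, -1.477]
ft_force: [0.1, -0.0, -0.5]
width: 23.9
```

{"op": "apply_moves", "data": {"increments": [{"gripper": 0,"delta_pos": [0.1,0,0],"dr": [0,0,0]},{"gripper": 0,"delta_pos": [0.1,0,0],"dr": [0,0,0]},{"gripper": 0,"delta_pos": [0.1,0,0],"dr": [0,0,0]},{"gripper": 0,"delta_pos": [0.1,0,0],"dr": [0,0,0]},{"gripper": 0,"delta_pos": [0,0,0],"dr": [0,0,0]}]}}

```text
t: 7.33
ee_pos: [510.5, -109.0, 164.9]
orientation: [1.479, 1.009, -1.476]
ft_force: [0.0, -0.5, -1.1]
width: 24.0
```

{"op": "apply_moves", "data": {"increments": [{"gripper": 0,"delta_pos": [0.1,0,0],"dr": [0,0,0]},{"gripper": 0,"delta_pos": [0.1,0,0],"dr": [0,0,0]},{"gripper": 0,"delta_pos": [0.1,0,0],"dr": [0,0,0]},{"gripper": 0,"delta_pos": [0,0,0],"dr": [0,0,0]},{"gripper": 0,"delta_pos": [0,0,0],"dr": [0,0,0]}]}}

```text
t: 7.75
ee_pos: [510.6, -109.0, 162.1]
orientation: [1.479, 1.008, -1.476]
ft_force: [-0.4, 0.1, -1.5]
width: 23.6
```

{"op": "apply_moves", "data": {"increments": [{"gripper": 0,"delta_pos": [0.1,0,0],"dr": [0,0,0]},{"gripper": 0,"delta_pos": [0.1,0,0],"dr": [0,0,0]},{"gripper": 0,"delta_pos": [0.1,0,0],"dr": [0,0,0]},{"gripper": 0,"delta_pos": [0,0,0],"dr": [0,0,0]},{"gripper": 0,"delta_pos": [0,0,0],"dr": [0,0,0]}]}}

```text
t: 8.17
ee_pos: [510.8, -109.0, 159.3]
orientation: [1.479, 1.008, -1.476]
ft_force: [-0.3, 0.7, 2.3]
width: 23.6
```

Contact on a tooth (+3 N at tip z≈79). Lift, shift 8.5 mm to -x, feel again.

{"op": "apply_moves", "data": {"increments": [{"gripper": 0,"delta_pos": [-0.3,0,0],"dr": [0,0,0]},{"gripper": 0,"delta_pos": [0,-0.4,0],"dr": [0,0,0]},{"gripper": 0,"delta_pos": [0,-0.4,0],"dr": [0,0,0]},{"gripper": 0,"delta_pos": [0,0,0],"dr": [0,0,0]},{"gripper": 0,"delta_pos": [0.1,0,0],"dr": [0,0,0]}]}}

```text
t: 8.58
ee_pos: [502.8, -106.0, 161.1]
orientation: [1.479, 1.008, -1.476]
ft_force: [-0.2, 0.2, -0.4]
width: 24.0
```

{"op": "apply_moves", "data": {"increments": [{"gripper": 0,"delta_pos": [0.1,0,0],"dr": [0,0,0]},{"gripper": 0,"delta_pos": [0.1,0,0],"dr": [0,0,0]},{"gripper": 0,"delta_pos": [0.1,0,0],"dr": [0,0,0]},{"gripper": 0,"delta_pos": [0,0,0],"dr": [0,0,0]},{"gripper": 0,"delta_pos": [0,0,0],"dr": [0,0,0]}]}}

```text
t: 9.0
ee_pos: [503.2, -106.1, 158.0]
orientation: [1.479, 1.008, -1.476]
ft_force: [0.6, -0.5, -1.7]
width: 23.8
```

```bash
cat >> h.py <<'E'
S=np.array([509.5,-109.5]); A=np.radians(-21.4); ux=np.array([np.cos(A),np.sin(A)]); uy=np.array([-np.sin(A),np.cos(A)])
def st():
    o=ctrl.get_obs(); R=Ro.from_rotvec(o['orientation']).as_matrix(); tip=o['ee_pos']+R@np.array([80.2,0,1.2]); f=o['ft_force']
    print('t',round(o['t'],2),'tip unit x %.1f y %.1f z %.1f'%(ux@(tip[:2]-S),uy@(tip[:2]-S),tip[2]),'F ux %.1f uy %.1f z %.1f'%(ux@f[:2],uy@f[:2],f[2]),'M',o['moment'].round(2),'axis',R[:,0].round(4),'yaw',np.degrees(np.arctan2(R[1,1],R[0,1])).round(2))
def dial():
    # gauge plane y_unit ~ +60 relative to axle; red pixels -> ray/plane intersection
    d=grab('scene'); h=cv2.cvtColor(d['img'],cv2.COLOR_RGB2HSV)
    m=(((h[...,0]<6)|(h[...,0]>174))&(h[...,1]>110)&(h[...,2]>60)).astype(np.uint8); m[:140]=0; m[215:]=0; m[:,:215]=0; m[:,310:]=0
    R,_=cv2.Rodrigues(np.array(d['rvec'],float)); t=np.array(d['tvec'],float).reshape(3); K=np.array(d['mtx']); c=-R.T@t
    n,l,s,_=cv2.connectedComponentsWithStats(m); i=1+np.argmax(s[1:,4]); v,u=np.nonzero(l==i)
    r=(np.stack([(u-K[0,2])/K[0,0],(v-K[1,2])/K[1,1],np.ones(len(u))],1))@R
    N=np.array([uy[0],uy[1],0]); P0=np.array([S[0],S[1],0])+N*64
    k=((P0-c)@N)/(r@N); P=c+r*k[:,None]; x=(P[:,:2]-S)@ux; z=P[:,2]
    q=cv2.fitLine(np.stack([x,z],1).astype(np.float32),2,0,.01,.01).ravel()
    far=np.argmax(np.hypot(x,z-44)); w=np.hypot(x,z-44)>20
    print('red n',len(u),'line deg from vertical',round(np.degrees(np.arctan2(q[0],q[1])),1),'far pt',x[far].round(1),z[far].round(1),'outer-mean angle',np.degrees(np.arctan2(x[w].mean(),z[w].mean()-44)).round(1))
E
python3 -c "
from h import *
st(); dial()"
```

```text
t 9.0 tip unit x -7.0 y -0.3 z 77.8 F ux 0.7 uy -0.3 z -1.7 M [-0.09  0.05 -0.  ] axis [ 0.0018 -0.     -1.    ] yaw -21.33
red n 61 line deg from vertical 77.2 far pt -54.1 35.8 outer-mean angle -93.1
```

{"op": "apply_moves", "data": {"increments": [{"gripper": 0,"delta_pos": [0.15,0,0],"dr": [0,0,0]},{"gripper": 0,"delta_pos": [0.15,0,0],"dr": [0,0,0]},{"gripper": 0,"delta_pos": [0.15,0,0],"dr": [0,0,0]},{"gripper": 0,"delta_pos": [0.15,0,0],"dr": [0,0,0]},{"gripper": 0,"delta_pos": [0,0,0],"dr": [0,0,0]}]}}

```text
t: 9.47
ee_pos: [503.0, -106.1, 151.7]
orientation: [1.479, 1.009, -1.477]
ft_force: [0.3, 0.6, -0.9]
width: 24.0
```

{"op": "apply_moves", "data": {"increments": [{"gripper": 0,"delta_pos": [0,0.15,0],"dr": [0,0,0]},{"gripper": 0,"delta_pos": [0,0.15,0],"dr": [0,0,0]},{"gripper": 0,"delta_pos": [0,0.15,0],"dr": [0,0,0]},{"gripper": 0,"delta_pos": [0,0,0],"dr": [0,0,0]},{"gripper": 0,"delta_pos": [0,0,0],"dr": [0,0,0]}]}}

```text
t: 9.88
ee_pos: [505.3, -107.0, 151.5]
orientation: [1.477, 1.013, -1.48]
ft_force: [-5.9, 2.7, 1.5]
width: 23.8
```

```bash
python3 -c "
from h import *
st(); dial()"
```

```text
t 9.88 tip unit x -5.1 y -0.4 z 71.3 F ux -6.5 uy 0.4 z 1.5 M [0.64 1.47 0.02] axis [-0.003   0.0016 -1.    ] yaw -21.34
red n 59 line deg from vertical 77.9 far pt -54.1 35.8 outer-mean angle -93.3
```

{"op": "apply_moves", "data": {"increments": [{"gripper": 0,"delta_pos": [0,0.12,0],"dr": [0,0,0]},{"gripper": 0,"delta_pos": [0,0.12,0],"dr": [0,0,0]},{"gripper": 0,"delta_pos": [0,0.12,0],"dr": [0,0,0]},{"gripper": 0,"delta_pos": [0,0.12,0],"dr": [0,0,0]},{"gripper": 0,"delta_pos": [0,0.12,0],"dr": [0,0,0]}]}}

```text
t: 10.35
ee_pos: [510.4, -109.1, 151.4]
orientation: [1.477, 1.013, -1.481]
ft_force: [-6.5, 2.0, 1.9]
width: 24.4
```

```bash
python3 -c "
from h import *
st(); dial()"
```

```text
t 10.35 tip unit x 0.4 y -0.4 z 71.2 F ux -6.8 uy -0.5 z 1.9 M [ 0.74  1.68 -0.02] axis [-0.004   0.0018 -1.    ] yaw -21.33
red n 63 line deg from vertical 87.1 far pt -55.8 46.0 outer-mean angle -84.0
```

{"op": "apply_moves", "data": {"increments": [{"gripper": 0,"delta_pos": [0,0.12,0],"dr": [0,0,0]},{"gripper": 0,"delta_pos": [0,0.12,0],"dr": [0,0,0]},{"gripper": 0,"delta_pos": [0,0.12,0],"dr": [0,0,0]},{"gripper": 0,"delta_pos": [0,0.12,0],"dr": [0,0,0]},{"gripper": 0,"delta_pos": [0,0.12,0],"dr": [0,0,0]}]}}

```text
t: 10.82
ee_pos: [515.8, -111.2, 151.2]
orientation: [1.477, 1.014, -1.481]
ft_force: [-7.6, 3.0, -0.4]
width: 23.8
```

{"op": "apply_moves", "data": {"increments": [{"gripper": 0,"delta_pos": [0,0.12,0],"dr": [0,0,0]},{"gripper": 0,"delta_pos": [0,0.12,0],"dr": [0,0,0]},{"gripper": 0,"delta_pos": [0,0.1,0],"dr": [0,0,0]},{"gripper": 0,"delta_pos": [0,0,0],"dr": [0,0,0]},{"gripper": 0,"delta_pos": [0,0,0],"dr": [0,0,0]}]}}

```text
t: 11.23
ee_pos: [518.3, -112.2, 150.7]
orientation: [1.476, 1.015, -1.483]
ft_force: [-6.8, 3.5, -2.1]
width: 24.2
```

```bash
python3 -c "
from h import *
st(); dial()"
```

```text
t 11.23 tip unit x 8.7 y -0.5 z 70.5 F ux -7.6 uy 0.8 z -2.1 M [0.8  1.82 0.  ] axis [-0.006   0.0024 -1.    ] yaw -21.34
red n 61 line deg from vertical 100.7 far pt -52.1 64.2 outer-mean angle -68.4
```

{"op": "apply_moves", "data": {"increments": [{"gripper": 0,"delta_pos": [0,0.1,0],"dr": [0,0,0]},{"gripper": 0,"delta_pos": [0,0.1,0],"dr": [0,0,0]},{"gripper": 0,"delta_pos": [0,0,0],"dr": [0,0,0]},{"gripper": 0,"delta_pos": [0,-0.25,0],"dr": [0,0,0]},{"gripper": 0,"delta_pos": [0,-0.25,0],"dr": [0,0,0]}]}}

```text
t: 11.7
ee_pos: [518.3, -112.1, 151.6]
orientation: [1.478, 1.009, -1.477]
ft_force: [-0.1, -0.4, -1.8]
width: 23.7
```

```bash
python3 -c "
from h import *
st(); dial()"
```

```text
t 11.7 tip unit x 9.1 y -0.4 z 71.4 F ux 0.0 uy -0.4 z -1.8 M [-0.05  0.16  0.02] axis [ 6.e-04  2.e-04 -1.e+00] yaw -21.32
red n 64 line deg from vertical 103.7 far pt -52.1 64.2 outer-mean angle -66.0
```

{"op": "apply_moves", "data": {"increments": [{"gripper": 0,"delta_pos": [-0.2,0,0],"dr": [0,0,0]},{"gripper": 0,"delta_pos": [-0.25,0,0],"dr": [0,0,0]},{"gripper": 0,"delta_pos": [-0.3,0,0],"dr": [0,0,0]},{"gripper": 0,"delta_pos": [-0.3,0,0],"dr": [0,0,0]},{"gripper": 0,"delta_pos": [-0.15,0,0],"dr": [0,0,0]}]}}

```text
t: 12.17
ee_pos: [520.2, -112.6, 165.3]
orientation: [1.48, 1.006, -1.474]
ft_force: [0.2, -0.8, -1.3]
width: 24.0
```

{"op": "apply_moves", "data": {"increments": [{"gripper": 0,"delta_pos": [0,-0.5,0],"dr": [0,0,0]},{"gripper": 0,"delta_pos": [0,-0.6,0],"dr": [0,0,0]},{"gripper": 0,"delta_pos": [0,-0.5,0],"dr": [0,0,0]},{"gripper": 0,"delta_pos": [0,-0.25,0],"dr": [0,0,0]},{"gripper": 0,"delta_pos": [0,0,0],"dr": [0,0,0]}]}}

```text
t: 12.58
ee_pos: [500.8, -105.2, 164.0]
orientation: [1.479, 1.009, -1.477]
ft_force: [0.3, -0.1, -0.9]
width: 23.6
```

{"op": "apply_moves", "data": {"increments": [{"gripper": 0,"delta_pos": [0.15,0,0],"dr": [0,0,0]},{"gripper": 0,"delta_pos": [0.15,0,0],"dr": [0,0,0]},{"gripper": 0,"delta_pos": [0.1,0,0],"dr": [0,0,0]},{"gripper": 0,"delta_pos": [0.1,0,0],"dr": [0,0,0]},{"gripper": 0,"delta_pos": [0,0,0],"dr": [0,0,0]}]}}

```text
t: 13.0
ee_pos: [501.7, -105.6, 158.8]
orientation: [1.479, 1.009, -1.477]
ft_force: [-0.1, 0.3, -2.0]
width: 23.8
```

```bash
python3 -c "
from h import *
st(); dial()"
```

```text
t 13.0 tip unit x -8.6 y -0.4 z 78.6 F ux -0.2 uy 0.3 z -2.0 M [-0.06  0.11 -0.04] axis [ 0.0016  0.     -1.    ] yaw -21.33
red n 62 line deg from vertical 102.7 far pt -52.1 64.2 outer-mean angle -66.0
```

{"op": "apply_moves", "data": {"increments": [{"gripper": 0,"delta_pos": [0.1,0,0],"dr": [0,0,0]},{"gripper": 0,"delta_pos": [0.1,0,0],"dr": [0,0,0]},{"gripper": 0,"delta_pos": [0,0,0],"dr": [0,0,0]},{"gripper": 0,"delta_pos": [0,0,0],"dr": [0,0,0]},{"gripper": 0,"delta_pos": [0,0,0],"dr": [0,0,0]}]}}

```text
t: 13.47
ee_pos: [501.7, -105.5, 157.1]
orientation: [1.479, 1.008, -1.476]
ft_force: [0.1, 1.0, -0.6]
width: 23.3
```

```bash
python3 -c "
from h import *
st()"
```

```text
t 13.47 tip unit x -8.5 y -0.3 z 76.9 F ux -0.3 uy 1.0 z -0.6 M [-0.06  0.13 -0.05] axis [ 2.e-03 -1.e-04 -1.e+00] yaw -21.32
```

{"op": "apply_moves", "data": {"increments": [{"gripper": 0,"delta_pos": [0.15,0,0],"dr": [0,0,0]},{"gripper": 0,"delta_pos": [0.15,0,0],"dr": [0,0,0]},{"gripper": 0,"delta_pos": [0.15,0,0],"dr": [0,0,0]},{"gripper": 0,"delta_pos": [0.1,0,0],"dr": [0,0,0]},{"gripper": 0,"delta_pos": [0,0,0],"dr": [0,0,0]}]}}

```text
t: 13.88
ee_pos: [501.6, -105.5, 151.3]
orientation: [1.479, 1.009, -1.477]
ft_force: [-0.0, -0.3, -0.9]
width: 23.8
```

{"op": "apply_moves", "data": {"increments": [{"gripper": 0,"delta_pos": [0,0.12,0],"dr": [0,0,0]},{"gripper": 0,"delta_pos": [0,0.12,0],"dr": [0,0,0]},{"gripper": 0,"delta_pos": [0,0.12,0],"dr": [0,0,0]},{"gripper": 0,"delta_pos": [0,0.12,0],"dr": [0,0,0]},{"gripper": 0,"delta_pos": [0,0.12,0],"dr": [0,0,0]}]}}

```text
t: 14.3
ee_pos: [504.6, -106.8, 150.8]
orientation: [1.477, 1.014, -1.481]
ft_force: [-6.7, 3.6, 2.3]
width: 23.6
```

```bash
python3 -c "
from h import *
st(); dial()"
```

```text
t 14.3 tip unit x -5.9 y -0.4 z 70.6 F ux -7.5 uy 0.9 z 2.3 M [ 0.77  1.75 -0.05] axis [-0.0043  0.002  -1.    ] yaw -21.34
red n 59 line deg from vertical 107.8 far pt -52.1 64.2 outer-mean angle -63.6
```

{"op": "apply_moves", "data": {"increments": [{"gripper": 0,"delta_pos": [0,0.12,0],"dr": [0,0,0]},{"gripper": 0,"delta_pos": [0,0.12,0],"dr": [0,0,0]},{"gripper": 0,"delta_pos": [0,0.12,0],"dr": [0,0,0]},{"gripper": 0,"delta_pos": [0,0.12,0],"dr": [0,0,0]},{"gripper": 0,"delta_pos": [0,0.12,0],"dr": [0,0,0]}]}}

```text
t: 14.77
ee_pos: [510.5, -109.1, 151.0]
orientation: [1.477, 1.013, -1.481]
ft_force: [-6.5, 2.9, 1.9]
width: 24.0
```

{"op": "apply_moves", "data": {"increments": [{"gripper": 0,"delta_pos": [0,0.12,0],"dr": [0,0,0]},{"gripper": 0,"delta_pos": [0,0.12,0],"dr": [0,0,0]},{"gripper": 0,"delta_pos": [0,0.12,0],"dr": [0,0,0]},{"gripper": 0,"delta_pos": [0,0.12,0],"dr": [0,0,0]},{"gripper": 0,"delta_pos": [0,0.12,0],"dr": [0,0,0]}]}}

```text
t: 15.18
ee_pos: [515.9, -111.2, 150.8]
orientation: [1.477, 1.013, -1.481]
ft_force: [-5.8, 2.8, 0.3]
width: 24.0
```

{"op": "apply_moves", "data": {"increments": [{"gripper": 0,"delta_pos": [0,0.12,0],"dr": [0,0,0]},{"gripper": 0,"delta_pos": [0,0.12,0],"dr": [0,0,0]},{"gripper": 0,"delta_pos": [0,0.12,0],"dr": [0,0,0]},{"gripper": 0,"delta_pos": [0,0.1,0],"dr": [0,0,0]},{"gripper": 0,"delta_pos": [0,0,0],"dr": [0,0,0]}]}}

```text
t: 15.6
ee_pos: [519.2, -112.6, 150.2]
orientation: [1.476, 1.015, -1.483]
ft_force: [-7.9, 3.4, -2.5]
width: 24.2
```

```bash
python3 -c "
from h import *
st(); dial()"
```

```text
t 15.6 tip unit x 9.6 y -0.5 z 70.0 F ux -8.6 uy 0.3 z -2.5 M [ 0.9   1.91 -0.02] axis [-0.0063  0.0025 -1.    ] yaw -21.34
red n 14 line deg from vertical 115.2 far pt -6.3 59.5 outer-mean angle nanh.py:41: RuntimeWarning: Mean of empty slice.
  print('red n',len(u),'line deg from vertical',round(np.degrees(np.arctan2(q[0],q[1])),1),'far pt',x[far].round(1),z[far].round(1),'outer-mean angle',np.degrees(np.arctan2(x[w].mean(),z[w].mean()-44)).round(1))
  ret = ret.dtype.type(ret / rcount)
```

{"op": "apply_moves", "data": {"increments": [{"gripper": 0,"delta_pos": [0,0.05,0],"dr": [0,0,0]},{"gripper": 0,"delta_pos": [0,0,0],"dr": [0,0,0]},{"gripper": 0,"delta_pos": [0,-0.25,0],"dr": [0,0,0]},{"gripper": 0,"delta_pos": [0,-0.25,0],"dr": [0,0,0]},{"gripper": 0,"delta_pos": [0,0,0],"dr": [0,0,0]}]}}

```text
t: 16.07
ee_pos: [518.4, -112.1, 151.7]
orientation: [1.479, 1.008, -1.476]
ft_force: [-2.1, 0.3, -2.1]
width: 24.2
```

```bash
python3 - <<'E'
from h import *
st(); d=grab('scene'); save('s4',cv2.resize(d['img'][135:215,215:305],None,fx=6,fy=6,interpolation=2))
E
```

```text
t 16.07 tip unit x 9.4 y -0.3 z 71.5 F ux -2.1 uy -0.5 z -2.1 M [ 0.14  0.6  -0.03] axis [ 2.1e-03 -2.0e-04 -1.0e+00] yaw -21.32
```

View pics/s4.png

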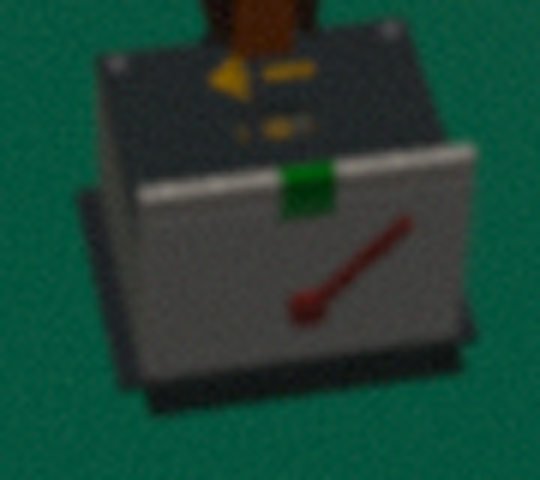

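The pointer runs from hub (307,308) to tip (405,222) in the crop. It still leans to -x, so more strokes are needed.

```bash
cat >> h.py <<'E'
def pt(d,u,v,off):
    R,_=cv2.Rodrigues(np.array(d['rvec'],float)); t=np.array(d['tvec'],float).reshape(3); K=np.array(d['mtx']); c=-R.T@t
    u=np.atleast_1d(u);v=np.atleast_1d(v); r=np.stack([(u-K[0,2])/K[0,0],(v-K[1,2])/K[1,1],np.ones(len(u))],1)@R
    N=np.array([uy[0],uy[1],0]); P0=np.array([S[0],S[1],0])+N*off
    P=c+r*(((P0-c)@N)/(r@N))[:,None]; return np.stack([(P[:,:2]-S)@ux,P[:,2]],1)
def dial2(d=None):
    if d is None: d=grab('scene')
    i=d['img'].astype(int); m=(i[...,0]-np.maximum(i[...,1],i[...,2])>22); m[:152]=0;m[205:]=0;m[:,:225]=0;m[:,300:]=0
    l=cv2.connectedComponentsWithStats(m.astype(np.uint8),connectivity=8); k=1+np.argmax(l[2][1:,4]); v,u=np.nonzero(l[1]==k)
    h=cv2.cvtColor(d['img'],cv2.COLOR_RGB2HSV); g=(h[...,0]>52)&(h[...,0]<68)&(h[...,1]>190); g[:150]=0;g[178:]=0;g[:,:250]=0;g[:,:][:,285:]=0
    gv,gu=np.nonzero(g)
    for off in(60,66):
        p=pt(d,u,v,off); hub=np.array([0,44.]); f=p[np.argsort(np.hypot(*(p-p.mean(0)).T))[-6:]]
        w=cv2.fitLine(p.astype(np.float32),2,0,.01,.01).ravel(); a=np.degrees(np.arctan2(w[0],w[1])); a=a-180*np.round(a/180)
        G=pt(d,gu,gv,off-5); print('off',off,'n',len(u),'line angle',round(float(a),1),'ext x',p.min(0).round(1),p.max(0).round(1),'green c',G.mean(0).round(1))
E
python3 -c "
from h import *
dial2(load('scene'))"
```

```text
off 60 n 74 line angle -42.8 ext x [-39.8  34.7] [ 7.  86.7] green c [  0.6 107.6]
off 66 n 74 line angle -42.8 ext x [-38.   41.5] [ 8.5 93.1] green c [  2.1 113.8]
```

{"op": "apply_moves", "data": {"increments": [{"gripper": 0,"delta_pos": [0,-0.1,0],"dr": [0,0,0]},{"gripper": 0,"delta_pos": [0,-0.05,0],"dr": [0,0,0]},{"gripper": 0,"delta_pos": [-0.1,0,0],"dr": [0,0,0]},{"gripper": 0,"delta_pos": [-0.1,0,0],"dr": [0,0,0]},{"gripper": 0,"delta_pos": [0,0,0],"dr": [0,0,0]}]}}

```text
t: 16.53
ee_pos: [517.8, -111.8, 154.1]
orientation: [1.48, 1.007, -1.475]
ft_force: [0.3, 0.4, -0.4]
width: 24.0
```

```bash
python3 -c "
from h import *
st()"
```

```text
t 16.53 tip unit x 8.8 y -0.2 z 73.9 F ux 0.1 uy 0.5 z -0.4 M [-0.03  0.04  0.02] axis [ 3.3e-03 -4.0e-04 -1.0e+00] yaw -21.33
```

{"op": "apply_moves", "data": {"increments": [{"gripper": 0,"delta_pos": [-0.3,0,0],"dr": [0,0,0]},{"gripper": 0,"delta_pos": [-0.4,0,0],"dr": [0,0,0]},{"gripper": 0,"delta_pos": [-0.3,0,0],"dr": [0,0,0]},{"gripper": 0,"delta_pos": [0,0,0],"dr": [0,0,0]},{"gripper": 0,"delta_pos": [0,-0.4,0],"dr": [0,0,0]}]}}

```text
t: 16.95
ee_pos: [514.2, -110.3, 164.1]
orientation: [1.48, 1.007, -1.475]
ft_force: [1.1, -0.1, -0.8]
width: 24.1
```

{"op": "apply_moves", "data": {"increments": [{"gripper": 0,"delta_pos": [0,-0.6,0],"dr": [0,0,0]},{"gripper": 0,"delta_pos": [0,-0.5,0],"dr": [0,0,0]},{"gripper": 0,"delta_pos": [0,-0.3,0],"dr": [0,0,0]},{"gripper": 0,"delta_pos": [0,0,0],"dr": [0,0,0]},{"gripper": 0,"delta_pos": [0.2,0,0],"dr": [0,0,0]}]}}

```text
t: 17.37
ee_pos: [500.4, -105.0, 161.9]
orientation: [1.479, 1.008, -1.475]
ft_force: [0.5, -0.9, -1.1]
width: 24.1
```

{"op": "apply_moves", "data": {"increments": [{"gripper": 0,"delta_pos": [0.2,0,0],"dr": [0,0,0]},{"gripper": 0,"delta_pos": [0.15,0,0],"dr": [0,0,0]},{"gripper": 0,"delta_pos": [0.1,0,0],"dr": [0,0,0]},{"gripper": 0,"delta_pos": [0,0,0],"dr": [0,0,0]},{"gripper": 0,"delta_pos": [0,0,0],"dr": [0,0,0]}]}}

```text
t: 17.78
ee_pos: [500.4, -105.1, 156.9]
orientation: [1.479, 1.008, -1.476]
ft_force: [-0.5, -0.3, -1.1]
width: 23.8
```

```bash
python3 -c "
from h import *
st(); dial2()"
```

```text
t 17.78 tip unit x -10.0 y -0.3 z 76.7 F ux -0.3 uy -0.5 z -1.1 M [-0.11  0.15  0.04] axis [ 0.0017  0.     -1.    ] yaw -21.33
off 60 n 70 line angle -42.9 ext x [-39.8  35.2] [ 7.  87.2] green c [  0.6 107.2]
off 66 n 70 line angle -42.9 ext x [-38.  42.] [ 8.5 93.6] green c [  2.1 113.4]
```

{"op": "apply_moves", "data": {"increments": [{"gripper": 0,"delta_pos": [0.12,0,0],"dr": [0,0,0]},{"gripper": 0,"delta_pos": [0.15,0,0],"dr": [0,0,0]},{"gripper": 0,"delta_pos": [0.15,0,0],"dr": [0,0,0]},{"gripper": 0,"delta_pos": [0.1,0,0],"dr": [0,0,0]},{"gripper": 0,"delta_pos": [0,0,0],"dr": [0,0,0]}]}}

```text
t: 18.25
ee_pos: [500.2, -105.0, 151.6]
orientation: [1.479, 1.009, -1.477]
ft_force: [-0.0, 0.7, -2.1]
width: 24.1
```

{"op": "apply_moves", "data": {"increments": [{"gripper": 0,"delta_pos": [0,0.12,0],"dr": [0,0,0]},{"gripper": 0,"delta_pos": [0,0.12,0],"dr": [0,0,0]},{"gripper": 0,"delta_pos": [0,0.12,0],"dr": [0,0,0]},{"gripper": 0,"delta_pos": [0,0.12,0],"dr": [0,0,0]},{"gripper": 0,"delta_pos": [0,0.12,0],"dr": [0,0,0]}]}}

```text
t: 18.67
ee_pos: [503.5, -106.4, 151.2]
orientation: [1.477, 1.013, -1.481]
ft_force: [-6.9, 3.4, 2.6]
width: 23.5
```

{"op": "apply_moves", "data": {"increments": [{"gripper": 0,"delta_pos": [0,0.12,0],"dr": [0,0,0]},{"gripper": 0,"delta_pos": [0,0.12,0],"dr": [0,0,0]},{"gripper": 0,"delta_pos": [0,0.12,0],"dr": [0,0,0]},{"gripper": 0,"delta_pos": [0,0.12,0],"dr": [0,0,0]},{"gripper": 0,"delta_pos": [0,0.12,0],"dr": [0,0,0]}]}}

```text
t: 19.08
ee_pos: [509.2, -108.6, 151.3]
orientation: [1.477, 1.013, -1.481]
ft_force: [-6.9, 3.7, 2.6]
width: 23.8
```

{"op": "apply_moves", "data": {"increments": [{"gripper": 0,"delta_pos": [0,0.12,0],"dr": [0,0,0]},{"gripper": 0,"delta_pos": [0,0.12,0],"dr": [0,0,0]},{"gripper": 0,"delta_pos": [0,0.12,0],"dr": [0,0,0]},{"gripper": 0,"delta_pos": [0,0.12,0],"dr": [0,0,0]},{"gripper": 0,"delta_pos": [0,0.12,0],"dr": [0,0,0]}]}}

```text
t: 19.5
ee_pos: [514.8, -110.8, 151.2]
orientation: [1.477, 1.013, -1.481]
ft_force: [-6.4, 3.4, 1.4]
width: 23.7
```

```bash
python3 -c "
from h import *
st(); dial2()"
```

```text
t 19.5 tip unit x 5.1 y -0.4 z 71.0 F ux -7.2 uy 0.9 z 1.4 M [ 0.68  1.66 -0.05] axis [-0.0035  0.0017 -1.    ] yaw -21.33
off 60 n 60 line angle -21.3 ext x [-22.6  34.7] [ 7.  97.1] green c [  0.6 107.2]
off 66 n 60 line angle -21.3 ext x [-20.9  41.5] [  8.5 103.4] green c [  2.1 113.4]
```

{"op": "apply_moves", "data": {"increments": [{"gripper": 0,"delta_pos": [0,0.12,0],"dr": [0,0,0]},{"gripper": 0,"delta_pos": [0,0.12,0],"dr": [0,0,0]},{"gripper": 0,"delta_pos": [0,0.12,0],"dr": [0,0,0]},{"gripper": 0,"delta_pos": [0,0.12,0],"dr": [0,0,0]},{"gripper": 0,"delta_pos": [0,0,0],"dr": [0,0,0]}]}}

```text
t: 19.97
ee_pos: [518.7, -112.3, 150.8]
orientation: [1.477, 1.014, -1.482]
ft_force: [-7.6, 3.3, -0.8]
width: 24.0
```

```bash
python3 -c "
from h import *
st(); dial2()"
```

```text
t 19.97 tip unit x 9.2 y -0.5 z 70.6 F ux -8.3 uy 0.3 z -0.8 M [ 0.79  1.74 -0.01] axis [-0.005   0.0021 -1.    ] yaw -21.34
off 60 n 56 line angle -13.3 ext x [-15.2  34.7] [  7.  101.3] green c [  0.3 106.8]
off 66 n 56 line angle -13.3 ext x [-13.6  41.5] [  8.5 107.6] green c [  1.8 113. ]
```

{"op": "apply_moves", "data": {"increments": [{"gripper": 0,"delta_pos": [0,-0.25,0],"dr": [0,0,0]},{"gripper": 0,"delta_pos": [0,-0.25,0],"dr": [0,0,0]},{"gripper": 0,"delta_pos": [0,-0.1,0],"dr": [0,0,0]},{"gripper": 0,"delta_pos": [0,0,0],"dr": [0,0,0]},{"gripper": 0,"delta_pos": [0,0,0],"dr": [0,0,0]}]}}

```text
t: 20.43
ee_pos: [516.7, -111.4, 152.4]
orientation: [1.48, 1.007, -1.475]
ft_force: [0.1, -0.2, -2.1]
width: 24.1
```

```bash
python3 -c "
from h import *
st(); dial2()"
```

```text
t 20.43 tip unit x 7.7 y -0.2 z 72.2 F ux 0.2 uy -0.2 z -2.1 M [-0.05  0.11 -0.04] axis [ 3.5e-03 -5.0e-04 -1.0e+00] yaw -21.33
off 60 n 57 line angle -13.9 ext x [-15.4  35.2] [  7.  101.3] green c [  0.7 107.1]
off 66 n 57 line angle -13.9 ext x [-13.7  42. ] [  8.5 107.6] green c [  2.2 113.4]
```

{"op": "apply_moves", "data": {"increments": [{"gripper": 0,"delta_pos": [-0.3,0,0],"dr": [0,0,0]},{"gripper": 0,"delta_pos": [-0.4,0,0],"dr": [0,0,0]},{"gripper": 0,"delta_pos": [-0.45,0,0],"dr": [0,0,0]},{"gripper": 0,"delta_pos": [0,0,0],"dr": [0,0,0]},{"gripper": 0,"delta_pos": [0,-0.4,0],"dr": [0,0,0]}]}}

```text
t: 20.9
ee_pos: [513.2, -109.9, 164.1]
orientation: [1.48, 1.007, -1.475]
ft_force: [-0.3, 0.8, -0.6]
width: 23.9
```

{"op": "apply_moves", "data": {"increments": [{"gripper": 0,"delta_pos": [0,-0.6,0],"dr": [0,0,0]},{"gripper": 0,"delta_pos": [0,-0.5,0],"dr": [0,0,0]},{"gripper": 0,"delta_pos": [0,-0.25,0],"dr": [0,0,0]},{"gripper": 0,"delta_pos": [0,0,0],"dr": [0,0,0]},{"gripper": 0,"delta_pos": [0.2,0,0],"dr": [0,0,0]}]}}

```text
t: 21.32
ee_pos: [499.8, -104.7, 161.7]
orientation: [1.479, 1.008, -1.476]
ft_force: [-0.2, 0.5, -0.4]
width: 23.7
```

{"op": "apply_moves", "data": {"increments": [{"gripper": 0,"delta_pos": [0.2,0,0],"dr": [0,0,0]},{"gripper": 0,"delta_pos": [0.15,0,0],"dr": [0,0,0]},{"gripper": 0,"delta_pos": [0.1,0,0],"dr": [0,0,0]},{"gripper": 0,"delta_pos": [0,0,0],"dr": [0,0,0]},{"gripper": 0,"delta_pos": [0,0,0],"dr": [0,0,0]}]}}

```text
t: 21.73
ee_pos: [499.8, -104.8, 156.7]
orientation: [1.479, 1.008, -1.476]
ft_force: [0.1, -0.1, -1.9]
width: 23.6
```

```bash
python3 -c "
from h import *
st(); dial2()"
```

```text
t 21.73 tip unit x -10.7 y -0.3 z 76.5 F ux 0.1 uy -0.0 z -1.9 M [-0.02  0.12 -0.05] axis [ 0.0017  0.     -1.    ] yaw -21.33
off 60 n 61 line angle -13.6 ext x [-15.4  34.7] [  7.  101.3] green c [  0.8 107.4]
off 66 n 61 line angle -13.6 ext x [-13.7  41.5] [  8.5 107.6] green c [  2.3 113.6]
```

{"op": "apply_moves", "data": {"increments": [{"gripper": 0,"delta_pos": [0.12,0,0],"dr": [0,0,0]},{"gripper": 0,"delta_pos": [0.15,0,0],"dr": [0,0,0]},{"gripper": 0,"delta_pos": [0.15,0,0],"dr": [0,0,0]},{"gripper": 0,"delta_pos": [0.1,0,0],"dr": [0,0,0]},{"gripper": 0,"delta_pos": [0,0,0],"dr": [0,0,0]}]}}

```text
t: 22.2
ee_pos: [499.6, -104.7, 151.4]
orientation: [1.479, 1.009, -1.476]
ft_force: [-0.0, 0.3, -0.8]
width: 24.0
```

{"op": "apply_moves", "data": {"increments": [{"gripper": 0,"delta_pos": [0,0.12,0],"dr": [0,0,0]},{"gripper": 0,"delta_pos": [0,0.12,0],"dr": [0,0,0]},{"gripper": 0,"delta_pos": [0,0.12,0],"dr": [0,0,0]},{"gripper": 0,"delta_pos": [0,0.12,0],"dr": [0,0,0]},{"gripper": 0,"delta_pos": [0,0.12,0],"dr": [0,0,0]}]}}

```text
t: 22.62
ee_pos: [502.8, -106.1, 150.9]
orientation: [1.477, 1.013, -1.481]
ft_force: [-6.7, 3.7, 2.3]
width: 24.2
```

{"op": "apply_moves", "data": {"increments": [{"gripper": 0,"delta_pos": [0,0.12,0],"dr": [0,0,0]},{"gripper": 0,"delta_pos": [0,0.12,0],"dr": [0,0,0]},{"gripper": 0,"delta_pos": [0,0.12,0],"dr": [0,0,0]},{"gripper": 0,"delta_pos": [0,0,0],"dr": [0,0,0]},{"gripper": 0,"delta_pos": [0,0,0],"dr": [0,0,0]}]}}

```text
t: 23.03
ee_pos: [506.5, -107.5, 151.2]
orientation: [1.477, 1.013, -1.48]
ft_force: [-6.7, 3.1, 4.0]
width: 23.7
```

```bash
python3 -c "
from h import *
st(); dial2()"
```

```text
t 23.03 tip unit x -3.8 y -0.4 z 71.0 F ux -7.4 uy 0.5 z 4.0 M [ 0.67  1.66 -0.  ] axis [-0.0032  0.0016 -1.    ] yaw -21.33
off 60 n 49 line angle -5.7 ext x [-5.9 34.7] [ 7.  99.3] green c [  1.2 108.6]
off 66 n 49 line angle -5.7 ext x [-4.4 41.5] [  8.5 105.6] green c [  2.7 114.8]
```

{"op": "apply_moves", "data": {"increments": [{"gripper": 0,"delta_pos": [0,0.1,0],"dr": [0,0,0]},{"gripper": 0,"delta_pos": [0,0.1,0],"dr": [0,0,0]},{"gripper": 0,"delta_pos": [0,0.08,0],"dr": [0,0,0]},{"gripper": 0,"delta_pos": [0,0,0],"dr": [0,0,0]},{"gripper": 0,"delta_pos": [0,0,0],"dr": [0,0,0]}]}}

```text
t: 23.5
ee_pos: [509.2, -108.6, 151.2]
orientation: [1.477, 1.012, -1.48]
ft_force: [-5.2, 2.0, 3.2]
width: 24.3
```

```bash
python3 -c "
from h import *
st(); dial2(); d=load('scene'); save('s5',cv2.resize(d['img'][135:215,215:305],None,fx=6,fy=6,interpolation=2))"
```

```text
t 23.5 tip unit x -0.9 y -0.4 z 71.0 F ux -5.6 uy -0.1 z 3.2 M [0.68 1.57 0.06] axis [-0.0029  0.0015 -1.    ] yaw -21.33
off 60 n 45 line angle -0.3 ext x [-5.5 34.7] [ 7.  97.3] green c [  0.8 108.2]
off 66 n 45 line angle -0.3 ext x [-3.9 41.5] [  8.5 103.7] green c [  2.3 114.4]
```

View pics/s5.png

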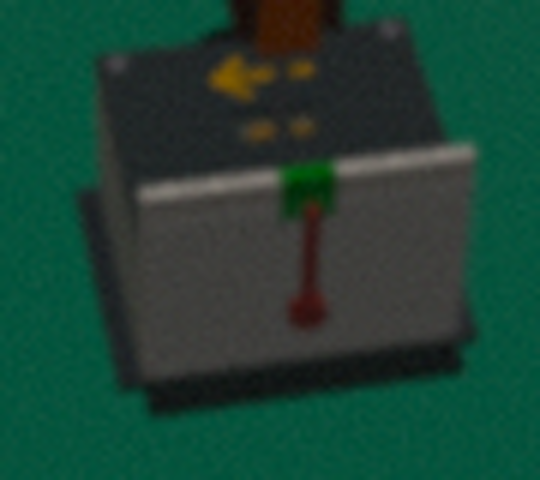

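Pointer runs from hub (307,310) to tip (314,205), inside the green mark (centre 309,190), about -1° to -3°. Backing off and lifting out.

{"op": "apply_moves", "data": {"increments": [{"gripper": 0,"delta_pos": [0,-0.2,0],"dr": [0,0,0]},{"gripper": 0,"delta_pos": [0,-0.2,0],"dr": [0,0,0]},{"gripper": 0,"delta_pos": [0,-0.05,0],"dr": [0,0,0]},{"gripper": 0,"delta_pos": [0,0,0],"dr": [0,0,0]},{"gripper": 0,"delta_pos": [0,0,0],"dr": [0,0,0]}]}}

```text
t: 23.97
ee_pos: [507.6, -107.8, 151.9]
orientation: [1.479, 1.007, -1.475]
ft_force: [-0.6, 1.1, -1.1]
width: 23.8
```

```bash
python3 -c "
from h import *
st(); dial2()"
```

```text
t 23.97 tip unit x -2.1 y -0.3 z 71.7 F ux -0.9 uy 0.8 z -1.1 M [-0.04  0.09 -0.03] axis [ 3.1e-03 -4.0e-04 -1.0e+00] yaw -21.33
off 60 n 47 line angle -0.4 ext x [-5.5 34.7] [  7.  100.6] green c [  0.9 108.6]
off 66 n 47 line angle -0.4 ext x [-3.9 41.5] [  8.5 106.9] green c [  2.4 114.8]
```

{"op": "apply_moves", "data": {"increments": [{"gripper": 0,"delta_pos": [0,-0.07,0],"dr": [0,0,0]},{"gripper": 0,"delta_pos": [-0.2,0,0],"dr": [0,0,0]},{"gripper": 0,"delta_pos": [-0.3,0,0],"dr": [0,0,0]},{"gripper": 0,"delta_pos": [-0.5,0,0],"dr": [0,0,0]},{"gripper": 0,"delta_pos": [-0.5,0,0],"dr": [0,0,0]}]}}

```text
t: 24.43
ee_pos: [506.5, -107.4, 167.2]
orientation: [1.479, 1.008, -1.476]
ft_force: [0.1, 1.1, -0.9]
width: 24.1
```

{"op": "apply_moves", "data": {"increments": [{"gripper": 0,"delta_pos": [-0.8,0,0],"dr": [0,0,0]},{"gripper": 0,"delta_pos": [-1.5,0,0],"dr": [0,0,0]},{"gripper": 0,"delta_pos": [-1.5,0,0],"dr": [0,0,0]},{"gripper": 0,"delta_pos": [0,0,0],"dr": [0,0,0]},{"gripper": 0,"delta_pos": [0,0,0],"dr": [0,0,0]}]}}

```text
t: 24.85
ee_pos: [507.0, -107.5, 205.8]
orientation: [1.48, 1.006, -1.474]
ft_force: [0.3, 0.4, -0.6]
width: 24.0
```

```bash
python3 -c "
from h import *
st(); dial2(); to([488,140,205],-1.85)"
```

```text
t 24.85 tip unit x -2.7 y -0.2 z 125.6 F ux 0.1 uy 0.5 z -0.6 M [-0.07  0.1  -0.  ] axis [ 4.5e-03 -7.0e-04 -1.0e+00] yaw -21.32
off 60 n 45 line angle -0.2 ext x [-5.5 35.2] [  7.  100.6] green c [  0.7 108.2]
off 66 n 45 line angle -0.2 ext x [-3.9 42. ] [  8.5 106.9] green c [  2.2 114.4]
t 24.9 pos [ 506.38 -107.41  204.92] toolY yaw -21.33 tilt [-1.0e+00  2.7e-03 -8.0e-04] w 23.7 F [-0.46  0.13 -1.76] M [-0.105  0.051  0.044]
q [-0.232  0.299  1.889  0.     0.951  0.14 ]
dr [-3.399e-01 -3.000e-04 -2.800e-03] dpos_cm now-axes [-1.9000e-02 -1.0710e+01 -2.2378e+01] goal-axes [-8.0000e-03 -2.6350e+00 -2.4669e+01]
```

{"op": "apply_moves", "data": {"increments": [{"gripper": 0,"delta_pos": [0,-0.8,-1.7],"dr": [0,0,0]},{"gripper": 0,"delta_pos": [0,-1.4,-3.0],"dr": [0,0,0]},{"gripper": 0,"delta_pos": [0,-1.4,-3.0],"dr": [0,0,0]},{"gripper": 0,"delta_pos": [0,-1.4,-3.0],"dr": [0,0,0]},{"gripper": 0,"delta_pos": [0,-1.4,-3.0],"dr": [0,0,0]}]}}

```text
t: 25.32
ee_pos: [495.6, 44.7, 203.7]
orientation: [1.478, 1.009, -1.478]
ft_force: [0.6, 0.1, -1.2]
width: 24.1
```

{"op": "apply_moves", "data": {"increments": [{"gripper": 0,"delta_pos": [0,-1.4,-3.0],"dr": [0,0,0]},{"gripper": 0,"delta_pos": [0,-1.4,-3.0],"dr": [0,0,0]},{"gripper": 0,"delta_pos": [0,-1.51,-2.68],"dr": [0,0,0]},{"gripper": 0,"delta_pos": [0,0,0],"dr": [-0.08,0,0]},{"gripper": 0,"delta_pos": [0,0,0],"dr": [-0.08,0,0]}]}}

```text
t: 25.73
ee_pos: [487.0, 141.7, 203.6]
orientation: [1.359, 1.104, -1.359]
ft_force: [-0.5, -0.6, -1.3]
width: 23.6
```

{"op": "apply_moves", "data": {"increments": [{"gripper": 0,"delta_pos": [0,0,0],"dr": [-0.08,0,0]},{"gripper": 0,"delta_pos": [0,0,0],"dr": [-0.08,0,0]},{"gripper": 0,"delta_pos": [0,0,0],"dr": [-0.02,0,-0.003]},{"gripper": 0,"delta_pos": [0,0,0],"dr": [0,0,0]},{"gripper": 0,"delta_pos": [0,0,0],"dr": [0,0,0]}]}}

```text
t: 26.15
ee_pos: [487.7, 139.9, 204.1]
orientation: [1.233, 1.194, -1.236]
ft_force: [-0.2, -0.3, -0.7]
width: 24.1
```

```bash
python3 - <<'E'
from h import *
to([488.0,140,205],-1.85)
d=grab('scene'); save('s6',cv2.resize(d['img'][130:270,270:410],None,fx=4.2,fy=4.2,interpolation=2))
o=ctrl.get_obs()['ee_pos']; P=proj(d,[o+[0,-1.2,-80.2],o+[0,-1.2,-18.2],[488,139,66]]); print(P.round(1),((P-[270,130])*4.2).round(0))
E
```

```text
t 26.15 pos [487.72 139.88 204.14] toolY yaw -1.98 tilt [-1.e+00 -2.e-03  3.e-04] w 24.1 F [-0.15 -0.3  -0.73] M [-0.096  0.073  0.039]
q [0.256 0.288 1.908 0.    0.948 0.29 ]
dr [-0.0022  0.0003  0.002 ] dpos_cm now-axes [-0.086  0.028 -0.013] goal-axes [-0.086  0.028 -0.013]
[[335.8 209.2]
 [340.1 189.2]
 [332.1 226.4]] [[276. 333.]
 [295. 249.]
 [261. 405.]]
```

View pics/s6.png

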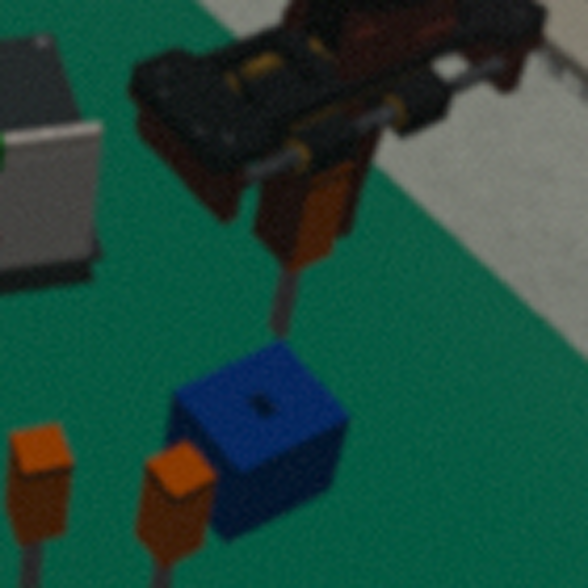

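Scene crop: the blade is straight, its tip at (279,335) against the predicted (276,333), over the hole at (262,404). Lowering.

{"op": "apply_moves", "data": {"increments": [{"gripper": 0,"delta_pos": [1.0,0.04,0],"dr": [0,0,0.002]},{"gripper": 0,"delta_pos": [1.6,0,0],"dr": [0,0,0]},{"gripper": 0,"delta_pos": [1.6,0,0],"dr": [0,0,0]},{"gripper": 0,"delta_pos": [1.0,0,0],"dr": [0,0,0]},{"gripper": 0,"delta_pos": [0,0,0],"dr": [0,0,0]}]}}

```text
t: 26.62
ee_pos: [486.8, 139.5, 150.2]
orientation: [1.231, 1.195, -1.236]
ft_force: [-0.8, 0.5, -1.3]
width: 23.6
```

{"op": "apply_moves", "data": {"increments": [{"gripper": 0,"delta_pos": [0,0,0],"dr": [0,0,0]},{"gripper": 0,"delta_pos": [0.2,0,0],"dr": [0,0,0]},{"gripper": 0,"delta_pos": [0.2,0,0],"dr": [0,0,0]},{"gripper": 0,"delta_pos": [0.2,0,0],"dr": [0,0,0]},{"gripper": 0,"delta_pos": [0,0,0],"dr": [0,0,0]}]}}

```text
t: 27.03
ee_pos: [488.5, 140.0, 146.8]
orientation: [1.234, 1.193, -1.232]
ft_force: [-0.1, 0.1, -2.0]
width: 23.8
```

```bash
python3 -c "
from h import *
to([488.0,140,84.2],-1.85)"
```

```text
t 27.0333 pos [488.5  140.05 146.79] toolY yaw -1.85 tilt [-1.0e+00  1.4e-03 -2.0e-04] w 23.8 F [-0.11  0.15 -1.98] M [-0.118  0.065  0.028]
q [ 0.256  0.375  1.947 -0.     0.817  0.288]
dr [ 0.     -0.0002 -0.0014] dpos_cm now-axes [ 6.259 -0.059  0.007] goal-axes [ 6.259e+00 -5.000e-02  6.000e-03]
```

{"op": "apply_moves", "data": {"increments": [{"gripper": 0,"delta_pos": [0.2,0,0],"dr": [0,0,0]},{"gripper": 0,"delta_pos": [0.2,0,0],"dr": [0,0,0]},{"gripper": 0,"delta_pos": [0.2,0,0],"dr": [0,0,0]},{"gripper": 0,"delta_pos": [0.2,0,0],"dr": [0,0,0]},{"gripper": 0,"delta_pos": [0,0,0],"dr": [0,0,0]}]}}

```text
t: 27.45
ee_pos: [488.2, 139.9, 138.2]
orientation: [1.233, 1.193, -1.233]
ft_force: [0.1, 0.6, -1.0]
width: 24.0
```

{"op": "apply_moves", "data": {"increments": [{"gripper": 0,"delta_pos": [0.3,0,0],"dr": [0,0,0]},{"gripper": 0,"delta_pos": [0.3,0,0],"dr": [0,0,0]},{"gripper": 0,"delta_pos": [0.3,0,0],"dr": [0,0,0]},{"gripper": 0,"delta_pos": [0.3,0,0],"dr": [0,0,0]},{"gripper": 0,"delta_pos": [0,0,0],"dr": [0,0,0]}]}}

```text
t: 27.87
ee_pos: [488.0, 139.9, 126.0]
orientation: [1.233, 1.194, -1.233]
ft_force: [-0.2, 0.1, -0.4]
width: 23.9
```

```bash
python3 -c "
from h import *
to([488.35,140,84.2],-1.85)"
```

```text
t 27.8667 pos [488.04 139.91 125.98] toolY yaw -1.85 tilt [-1.e+00 -1.e-04  3.e-04] w 23.9 F [-0.17  0.06 -0.39] M [-0.019  0.02  -0.01 ]
q [ 0.256  0.41   1.959 -0.     0.773  0.288]
dr [0.     0.0003 0.0001] dpos_cm now-axes [ 4.178  0.031 -0.011] goal-axes [ 4.178  0.031 -0.01 ]
```

In the hole with no load. Down 38 mm, then gently to the seat.

{"op": "apply_moves", "data": {"increments": [{"gripper": 0,"delta_pos": [0.7,0,0],"dr": [0,0,0]},{"gripper": 0,"delta_pos": [0.9,0,0],"dr": [0,0,0]},{"gripper": 0,"delta_pos": [0.9,0,0],"dr": [0,0,0]},{"gripper": 0,"delta_pos": [0.9,0,0],"dr": [0,0,0]},{"gripper": 0,"delta_pos": [0.3,0,0],"dr": [0,0,0]}]}}

```text
t: 28.28
ee_pos: [487.5, 139.7, 87.8]
orientation: [1.232, 1.194, -1.234]
ft_force: [-0.3, 0.0, -1.5]
width: 23.8
```

{"op": "apply_moves", "data": {"increments": [{"gripper": 0,"delta_pos": [0,0,0],"dr": [0,0,0]},{"gripper": 0,"delta_pos": [0.1,0,0],"dr": [0,0,0]},{"gripper": 0,"delta_pos": [0.1,0,0],"dr": [0,0,0]},{"gripper": 0,"delta_pos": [0.05,0,0],"dr": [0,0,0]},{"gripper": 0,"delta_pos": [0,0,0],"dr": [0,0,0]}]}}

```text
t: 28.7
ee_pos: [488.7, 140.1, 87.4]
orientation: [1.234, 1.193, -1.232]
ft_force: [0.1, -0.2, -1.1]
width: 23.8
```

```bash
python3 -c "
from h import *
to([488.35,140,84.2],-1.85)"
```

```text
t 28.7 pos [488.66 140.06  87.38] toolY yaw -1.84 tilt [-1.0e+00  1.5e-03 -2.0e-04] w 23.8 F [ 0.12 -0.16 -1.06] M [-0.057  0.129  0.   ]
q [ 0.256  0.478  1.974 -0.     0.688  0.288]
dr [ 0.0001 -0.0002 -0.0015] dpos_cm now-axes [ 0.318 -0.031  0.007] goal-axes [ 0.318 -0.03   0.007]
```

{"op": "apply_moves", "data": {"increments": [{"gripper": 0,"delta_pos": [0.1,0,0],"dr": [0,0,0]},{"gripper": 0,"delta_pos": [0.1,0,0],"dr": [0,0,0]},{"gripper": 0,"delta_pos": [0.1,0,0],"dr": [0,0,0]},{"gripper": 0,"delta_pos": [0,0,0],"dr": [0,0,0]},{"gripper": 0,"delta_pos": [0,0,0],"dr": [0,0,0]}]}}

```text
t: 29.12
ee_pos: [488.5, 140.0, 84.2]
orientation: [1.233, 1.193, -1.232]
ft_force: [-0.2, 0.7, -0.9]
width: 23.9
```

{"op": "apply_moves", "data": {"increments": [{"gripper": 0,"delta_pos": [0.05,0,0],"dr": [0,0,0]},{"gripper": 0,"delta_pos": [0,0,0],"dr": [0,0,0]},{"gripper": 0,"delta_pos": [0,0,0],"dr": [0,0,0]},{"gripper": 0,"delta_pos": [0,0,0],"dr": [0,0,0]},{"gripper": 0,"delta_pos": [0,0,0],"dr": [0,0,0]}]}}

```text
t: 29.53
ee_pos: [488.5, 140.0, 84.2]
orientation: [1.234, 1.193, -1.232]
ft_force: [-1.8, 0.2, 6.5]
width: 24.0
```

Seated (+6.5 N). Release and retreat straight up.

{"op": "apply_moves", "data": {"increments": [{"gripper": 40,"delta_pos": [0,0,0],"dr": [0,0,0]},{"gripper": 60,"delta_pos": [0,0,0],"dr": [0,0,0]},{"gripper": 80,"delta_pos": [0,0,0],"dr": [0,0,0]},{"gripper": 100,"delta_pos": [0,0,0],"dr": [0,0,0]},{"gripper": 100,"delta_pos": [0,0,0],"dr": [0,0,0]}]}}

```text
t: 29.95
ee_pos: [488.5, 140.0, 83.6]
orientation: [1.233, 1.193, -1.232]
ft_force: [-0.5, 0.6, -0.1]
width: 53.9
```

{"op": "apply_moves", "data": {"increments": [{"gripper": 100,"delta_pos": [0,0,0],"dr": [0,0,0]},{"gripper": 100,"delta_pos": [0,0,0],"dr": [0,0,0]},{"gripper": 100,"delta_pos": [0,0,0],"dr": [0,0,0]},{"gripper": 100,"delta_pos": [-0.5,0,0],"dr": [0,0,0]},{"gripper": 100,"delta_pos": [-1,0,0],"dr": [0,0,0]}]}}

```text
t: 30.37
ee_pos: [487.7, 139.8, 98.3]
orientation: [1.232, 1.194, -1.234]
ft_force: [0.2, 0.8, -1.5]
width: 86.2
```

{"op": "apply_moves", "data": {"increments": [{"gripper": 100,"delta_pos": [-2,0,0],"dr": [0,0,0]},{"gripper": 100,"delta_pos": [-3,0,0],"dr": [0,0,0]},{"gripper": 100,"delta_pos": [-3,0,0],"dr": [0,0,0]},{"gripper": 100,"delta_pos": [-2.5,0,0],"dr": [0,0,0]},{"gripper": 100,"delta_pos": [0,0,0],"dr": [0,0,0]}]}}

```text
t: 30.78
ee_pos: [491.3, 140.8, 209.5]
orientation: [1.239, 1.188, -1.224]
ft_force: [1.4, -0.0, 1.1]
width: 87.9
```

{"op": "apply_moves", "data": {"increments": [{"gripper": 100,"delta_pos": [0,0,-3],"dr": [0,0,0]},{"gripper": 100,"delta_pos": [0,0,-3],"dr": [0,0,0]},{"gripper": 100,"delta_pos": [0,0,-3],"dr": [0,0,0]},{"gripper": 100,"delta_pos": [0,0,-1],"dr": [0,0,0]},{"gripper": 100,"delta_pos": [0,0,0],"dr": [0,0,0]}]}}

```text
t: 31.2
ee_pos: [491.5, 241.7, 203.7]
orientation: [1.232, 1.194, -1.23]
ft_force: [-0.2, -0.0, 0.1]
width: 87.6
```

```bash
python3 - <<'E'
from h import *
o=ctrl.get_obs(); print(o['t'],o['ee_pos'],o['width'],o['ft_force'])
dial2(); d=load('scene'); t=grab('top')
save('s7',np.hstack([cv2.resize(d['img'][130:270,215:375],(520,455),interpolation=2),cv2.resize(t['img'][150:290,150:230],(260,455),interpolation=2)]))
W=cloud(d); b=(W[...,0]>455)&(W[...,0]<525)&(W[...,1]>105)&(W[...,1]<172)&(W[...,2]>118)&(W[...,2]<140); print('handle top',np.nanmean(W[b],0),b.sum())
E
```

```text
31.2 [491.45206056 241.68522357 203.73379333] 87.60039015812343 [-0.24183335 -0.01991076  0.05127638]
off 60 n 49 line angle -0.4 ext x [-5.5 34.7] [  7.  100.6] green c [  0.9 109.1]
off 66 n 49 line angle -0.4 ext x [-3.9 41.5] [  8.5 106.9] green c [  2.4 115.3]
handle top [491.41087465 139.5010803  125.81443133] 152
```

View pics/s7.png

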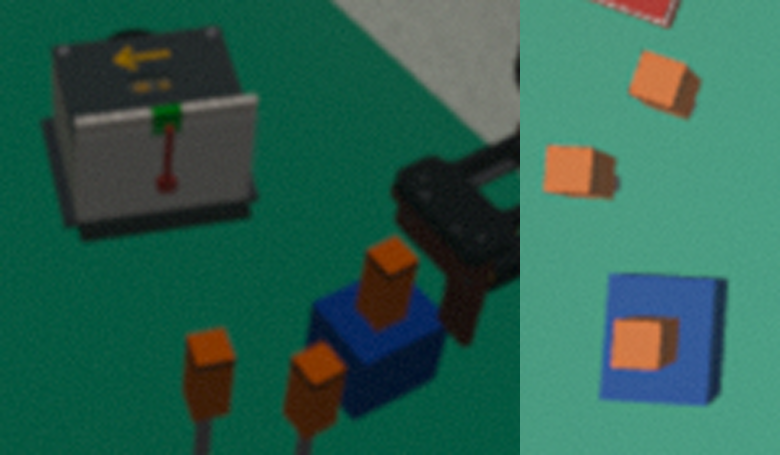

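The key is fully seated (handle top at 126 mm, crop (390,280)), the pointer (168,125) is in the green mark, and the gripper is clear. Handing in.

```bash
python3 -c "
from workcell import ctrl
print(ctrl.close_job())"
```

```text
the job is handed in; nothing more can be done
None
```

The pointer stands in the green mark, the key is back in its stand and released, and I handed the job in at about 31 s of the 72 s allowed.

- **Key:** I took the one in the blue stand, which is nearest the base. The two loose look-alikes were not touched.
- **Wheel:** I found a tooth gap by feel and advanced the wheel in four gentle strokes along the arrow. The highest force I read was about 9 N on the unit; forces were read only at the end of each move.
- **Pointer:** The line fit gives about -0.4°. By eye against the green mark it looked more like -3°. The two disagree slightly, but both lie well inside the ±11° mark, and the reading did not change after the key was withdrawn.
- **Stand:** The key went in with no side load, and the force rose to about 6.5 N as the handle met the block. After release the handle top measured 125.8 mm (126 mm expected), upright and over the hole.
- **End state:** The gripper was open and clear of everything. The bottle, slide box and beaker were not approached, but I did not re-measure their positions at the end.

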